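# Put a boxed spare away in the touch-latch drawer

### The arm

A 6-joint arm with a two-finger parallel gripper is mounted at the origin on the work surface. World frame = base frame: x ahead of the robot, y to its left, z up, the work surface at z = 0. Lengths are in mm, angles in rad, forces in N, time in s.
With the tool pointing down it reaches from about 350 to 850 mm from the base axis. Payload 8.1 kg.
Tool frame: the origin (TCP) lies between the finger pads; the fingertips stand 11 mm ahead of it and the grasp point (between the pads) lies 8 mm behind it (tip_reach is the distance from the TCP to the fingertips, in mm); y points along the fingers, x is the direction in which the jaws open and shut, and the axes are right-handed (so a half turn about y gives the same grasp; the last joint's range is limited). The gripper opens to 93 mm and grips with 3 to 60 N. Pads are 15 mm wide; open, the fingers measure 128 mm over their backs; the gripper's body (75 mm by 188 mm) begins 65 mm behind the grasp point.
Start: joints at [-1.232, 0.13, 1.488, -0, 1.523, -0.085], TCP at [246.756, -546.915, 193.235] pointing down, gripper open.
Joint ranges: [-2.96, 2.96], [-0.89, 2.26], [0.02, 2.5], [-1.34, 4.48], [0, 2.73], [-2.66, 2.66]. Speed limits (rad/s): [2.39, 2.39, 2.79, 3.14, 3.14, 3.14].

### API

Orientations are given as [roll, pitch, yaw] about the fixed x, y, z axes, in that order (R = Rz(yaw) Ry(pitch) Rx(roll)).
In Python, from plant import * gives the robot as it stands.
- The arm moves only by the tool step_arm, never from a script. Its argument "series" is a list of rows, each an object with "offset": the shift along the tool's x, y, z in mm, a list of three; "dr": the turn, a rotation vector about the tool's x, y, z in degrees, a list of three; "fingers": the finger opening in mm, from 0 to 93. A call has 1 to 20 rows; each row shifts and turns the commanded pose from where the row before left it, along the tool's axes as they then stand; what a row does not reach is not made up. A row lasts 1/12 s, in which the tool goes at most 41.7 mm and 7.16 degrees, less where a joint would pass 70% of its speed; a pose out of reach is approached as far as the arm can. A call with a gripper value outside its range is refused whole. The fingers move at their own pace and stop on an object; "force" is the grip in N (left out, the last holds). Time passes only in rows, so rows that do not move let the fingers close. It gives the time, the measured TCP pose, the force and the opening at its end, in the units of the state.
- sense(): the state, without advancing time (a new reading comes with each control period).
- snapshot(name): name is "scene" or "side" or "wrist"; returns the picture (480x640x3 uint8, red, green, blue); there is no depth.
- camera_info(name): a dict with "fov_y" (degrees; the focal length in pixels is half the picture's height over the tangent of half this angle, whatever the lens; pixels are square), "cx", "cy" (the principal point, pixels), "rvec" (rotation vector, rad) and "tvec" (3), from world to camera coordinates, as OpenCV has them; the wrist camera has in their place "T_tool_cam" (4x4, takes a point from camera to tool coordinates, whose origin is the TCP and whose axes are the tool frame's). Camera axes: x right, y down, z forward; pixel columns grow to the right and rows downward; lengths in mm; the calibration is good to about 2 mm. A picture is of the moment at which its call begins: read the wrist's pose just before it. camera_info takes no time and is no camera call.
- hand_in(): hands the job in, once; it reports no verdict.
Trained networks look in the newest picture that a camera, given by its name, has taken for a name from the list of things; names that differ only in an ending like _2 or _b are one class to them, and where a whole thing is asked for, a point or a joint stands for the part that bears it (a point fixed in the world has none). Each returns a list of dicts, best first, with "confidence" (0 to 1); they miss things now and then, are a little off and sometimes report something else, mostly with a low value. They report only what shows in the picture. A call takes as long as a camera call. They do not tell look-alikes from the thing itself.
- trace(camera, thing): "mask" (480x640 bool, what is visible of it) and "box" ([left, top, right, bottom] in pixels, round what is visible of it).
The state is a dict: "time": time; "q": joint angles; "dq": joint speeds; "joint_efforts": joint torques, N m; "eef_pos": TCP position; "eef_rot": TCP orientation; "force": force on the tool from outside, world axes, zero at the start; "moment": the same for the moment, N m; "width": finger opening in mm.
Only numpy, scipy, OpenCV 4.12 (cv2) and the standard library are available. Lean on these libraries where they do the work, as an engineer would, in place of code of your own. Each camera call takes 0.05 s, during which the arm holds its last target.

### The job

Push the cabinet's handle-less bottom drawer so that its touch latch lets it spring out, lay the long low carton in it gently and the same way up as it stands, and let go. Then push the drawer fully in again, without slamming it, so that it latches and stays shut with the carton inside; leave the other things on the bench as they are.

Things in the scene. Friction and masses are not known exactly. Their poses are not given: they have to be found in the camera images.
- drawer_front (a point): Centre of the outer face of the cabinet's bottom drawer: a plain upright steel panel, no handle, 188 mm wide, 78 high (9 to 87 mm over the bench), 18 thick. 48 mm over the bench; moves with the drawer. x points level into the cabinet (push in along +x), y along the front, z up. Latched, the panel stands 18 mm proud of the cabinet's front.
- cabinet_front (a point): Bench-level point under the middle of the front of the grey steel drawer cabinet (fixed; 200 mm wide, 230 deep, 205 high); axes as drawer_front. Over the bottom drawer its front rises sheer from 92 to 205 mm, with dummy drawers' pull lips 6 mm out at 134 and 187 mm: an upright gripper fouls it, so push with the tool leaning back to the robot by about 30 to 45 degrees.
- drawer (a joint): Drawer travel, m: 0 latched (start), 0.125 sprung fully out to the robot, -0.008 inward stop. Push-push latch, 3 N spring, damping 11 N s/m: from 0 press in to the stop (6 mm will do; light push, under 10 N), draw back: it comes out at 0.2 m/s. To shut, push in to the stop, 6 to 8 mm past 0, draw back: it settles at 0 and stays. Pressing once more reopens it.
- drawer_floor (a point): Point on the drawer tray's floor, midway across, 62.5 mm behind the front panel's inner face: the middle of the open part when fully out (125 mm long, panel to cabinet front). 14 mm over the bench; moves with the drawer; axes as drawer_front. Tray 150 mm wide and 153 long inside, side walls 40 mm high, front panel 73 mm over the floor.
- carton_center (a point): Centre of the long low cardboard carton, loose on the bench: 95 mm long (its x), 50 mm wide (its y), 48 mm high (z up), 0.17 to 0.35 kg, with pale tape along the top. It stands either to the left or to the right of the drawer; the cube-shaped carton stands on the other side. The centre is 24 mm over what it stands on.
- square_carton: Bystander: loose cube-shaped cardboard carton, 85 mm a side; origin at the centre of its underside.
- tape_roll: Bystander: loose roll of tape lying flat, 104 mm across, 48 mm high; origin at the centre of its underside.
- oil_bottle: Bystander: grey plastic bottle, 70 mm across, 170 mm high; origin at the centre of its underside.
- flange: Bystander: steel flange with a hub, 100 mm across, 50 mm high; origin at the centre of its underside.
- screwdriver: Bystander: screwdriver lying on the bench near the robot; origin under its middle.
- fittings_bin: Bystander: small blue open bin with pipe fittings, 160 x 110 x 75 mm; origin at the centre of its underside.
Mind the look-alikes: they are no part of the job. What is shaped like the part that bears carton_center but red or turquoise is not meant.

How it is judged (in metres and radians):
On the way, in this order (a step that is already met when the one before it is completed fails the run):
1. the drawer has sprung fully out (value of joint drawer above 0.115 m), for 0.2 s.
2. the carton lies in the open drawer, right way up, let go (x of carton_center in the frame of drawer_floor between -0.06 and 0.09 m and y of carton_center in the frame of drawer_floor between -0.072 and 0.072 m and z of carton_center in the frame of drawer_floor between 0.015 and 0.034 m and angle between carton_center's own z axis and vertical below 0.15 rad and value of joint drawer above 0.1 m and contact force between the fingers and carton below 0.1 N and linear speed of carton below 0.03 m/s), for 0.2 s.
At the end, for the whole second after the job is handed in: The drawer is latched and at rest (joint between -3 and +4 mm), and the carton lies still inside its tray, right way up (within 0.15 rad), its centre within the tray's length and within 72 mm of the middle line, 15 to 34 mm over the tray floor (x of carton_center in the frame of drawer_floor between -0.06 and 0.09 m and y of carton_center in the frame of drawer_floor between -0.072 and 0.072 m and z of carton_center in the frame of drawer_floor between 0.015 and 0.034 m and angle between carton_center's own z axis and vertical below 0.15 rad and value of joint drawer between -0.003 and 0.004 m and velocity of joint drawer between -0.01 and 0.01 m/s and linear speed of carton below 0.02 m/s); the robot touches nothing.
It fails at once if a bystander (square carton, tape roll, bottle, flange, screwdriver, blue bin) was shifted by more than 40 mm or, except the screwdriver, tipped by more than 0.5 rad (distance of any of square_carton, tape_roll, oil_bottle, flange, screwdriver, fittings_bin from where it was at the start of the episode above 0.04 m or angle between any of square_carton, tape_roll, oil_bottle, flange, fittings_bin's own z axis and vertical above 0.5 rad).
It fails at once if the drawer was slammed (pushed in faster than 0.45 m/s) (velocity of joint drawer below -0.45 m/s).
It fails at once if the carton was dropped (falls freely faster than 0.75 m/s, about 30 mm) (contact force between the fingers and carton below 0.05 N and linear speed of carton above 0.75 m/s).
It also fails if it takes over 67 s, if anything falls off the work surface, if the arm or the gripper's body presses on something with over 40 N, if the wrist force passes 120 N, or if a joint passes its speed limit or range.

## Working session

There is one attempt and no reset: what is moved stays moved. The work goes in short steps, Python scripts to look and compute and a tool call to move; the robot and the scene stay as the last step left them, time stands still between calls to the robot, and variables do not carry over. Pictures are saved under pics/ and viewed, and the job is handed in when it is done.

Besides the shell and the picture viewer there is one more tool, called after "Request:" as name(argument=value, ...) on one line, values as JSON. step_arm: Moves the arm, as the interface text tells. Its arguments: {"type":"object","properties":{"series":{"type":"array"},"force":{"type":"number"}},"required":["series"]}

```bash
ls; mkdir -p pics
python3 - <<'E'
from plant import *
import cv2
s=sense(); print(s)
for n in ["scene","side","wrist"]:
    print(n,camera_info(n))
    im=snapshot(n); cv2.imwrite(f"pics/{n}0.png",im[:,:,::-1])
E
```

```text
pics
{'time': 0.0, 'q': array([-1.23238871e+00,  1.31152478e-01,  1.48923390e+00,  2.72872295e-06,
        1.52297256e+00, -8.53761322e-02]), 'dq': array([-1.15882081e-03,  6.00679248e-04, -7.20336895e-04, -7.99495966e-05,
        2.49799519e-04, -6.41671915e-04]), 'joint_efforts': array([ 1.27543140e-04, -5.59845185e+01, -4.91759312e+01,  7.70057808e-02,
        3.55289213e-02, -1.79286494e-04]), 'eef_pos': array([ 246.56699275, -546.35446029,  192.21757718]), 'eef_rot': array([-1.570643  ,  0.00175962, -1.14701258]), 'force': array([ 0.98487696, -0.05430285,  0.19475953]), 'moment': array([-0.01909047,  0.08541563, -0.01641066]), 'width': 92.71112964365439}
scene {'fov_y': 52.45037309810719, 'cx': 307.9844680470606, 'cy': 231.49984767761666, 'rvec': array([ 0.31801561, -3.00486214,  0.67532337]), 'tvec': array([ 478.28920237,  155.3828362 , 1316.15809668])}
side {'fov_y': 55.77666636998969, 'cx': 318.9504313809636, 'cy': 246.85315954214954, 'rvec': array([ 0.42168166, -2.77815472,  1.10117419]), 'tvec': array([482.43272462, 173.01142313, 978.22246093])}
wrist {'fov_y': 60.478906773325754, 'cx': 316.8744543107519, 'cy': 242.57892680278374, 'T_tool_cam': array([[ 9.99999922e-01, -3.88733860e-04, -6.26862017e-05,
        -4.05397792e-01],
       [-5.24871914e-05, -2.89378802e-01,  9.57214661e-01,
        -1.91109078e+02],
       [-3.90241808e-04, -9.57214583e-01, -2.89378800e-01,
         8.20563527e+01],
       [ 0.00000000e+00,  0.00000000e+00,  0.00000000e+00,
         1.00000000e+00]])}
```

View pics/scene0.png

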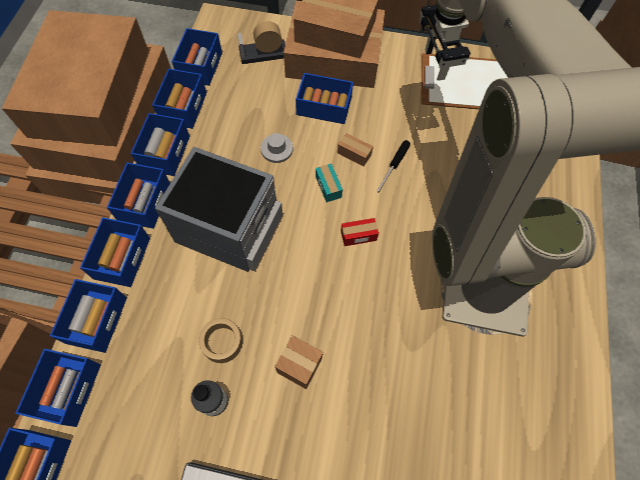

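View pics/side0.png

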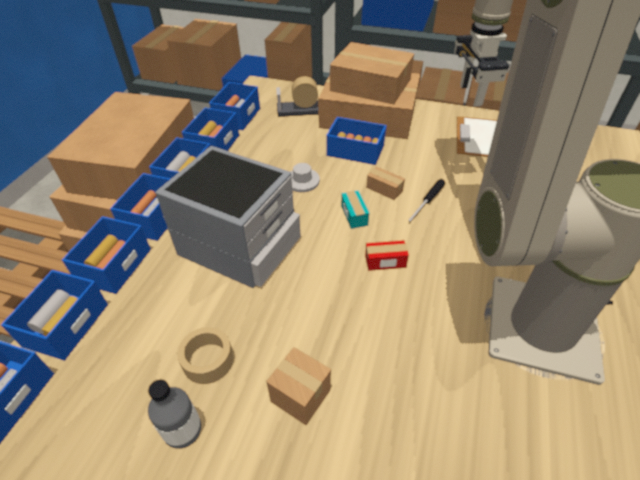

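View pics/wrist0.png

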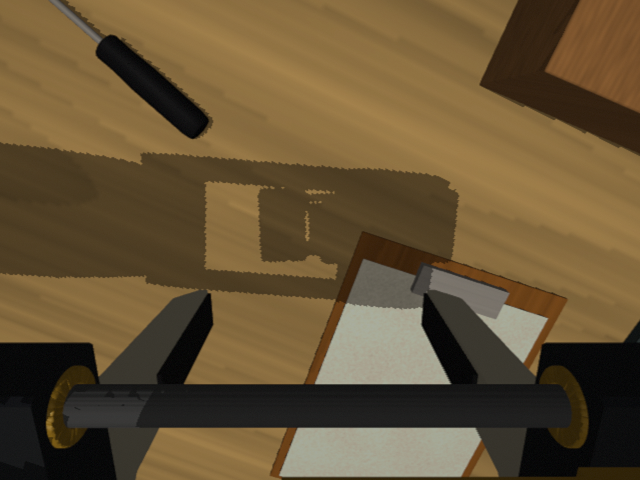

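```bash
cat > h.py <<'E'
from plant import *
import numpy as np, cv2
from scipy.spatial.transform import Rotation as R
from scipy.optimize import minimize
def cam(n,s=None):
    c=camera_info(n); f=240/np.tan(np.radians(c['fov_y']/2))
    K=np.array([[f,0,c['cx']],[0,f,c['cy']],[0,0,1]])
    if 'rvec' in c:
        Rm=R.from_rotvec(c['rvec']).as_matrix(); t=np.array(c['tvec'])
    else:
        T=np.eye(4); T[:3,:3]=R.from_euler('xyz',s['eef_rot']).as_matrix(); T[:3,3]=s['eef_pos']
        W=np.linalg.inv(T@c['T_tool_cam']); Rm=W[:3,:3]; t=W[:3,3]
    return K,Rm,t
def proj(P,C):
    K,Rm,t=C; p=(np.atleast_2d(P)@Rm.T+t)@K.T; return p[:,:2]/p[:,2:]
def back(u,v,z,C):
    K,Rm,t=C; d=Rm.T@np.linalg.inv(K)@[u,v,1]; o=-Rm.T@t
    return o+d*(z-o[2])/d[2]
def boxpts(x,y,yaw,l,w,z0,z1):
    c,s=np.cos(yaw),np.sin(yaw)
    return np.array([[x+c*a*l/2-s*b*w/2,y+s*a*l/2+c*b*w/2,z] for a in(-1,1) for b in(-1,1) for z in(z0,z1)])
def sil(P,C):
    h=cv2.convexHull(proj(P,C).astype(np.float32))
    m=np.zeros((480,640),np.uint8); cv2.fillPoly(m,[np.round(h*16).astype(np.int32)],1,shift=4); return m.astype(bool)
def fit(obs,l,w,z0,z1,x0):
    # obs list of (mask,C)
    def cost(p):
        r=0
        for m,C in obs:
            q=sil(boxpts(*p,l,w,z0,z1),C); r+=1-(q&m).sum()/max(1,(q|m).sum())
        return r/len(obs)
    best=None
    for yaw in np.arange(0,np.pi,np.pi/8):
        p0=[x0[0],x0[1],yaw]
        r=minimize(cost,p0,method='Nelder-Mead',options=dict(initial_simplex=[p0,[p0[0]+10,p0[1],yaw],[p0[0],p0[1]+10,yaw],[p0[0],p0[1],yaw+.3]],xatol=.05,fatol=1e-4))
        if best is None or r.fun<best.fun: best=r
    return best.x,best.fun
E
python3 - <<'E'
from h import *
im={n:snapshot(n) for n in("scene","side")}
C={n:cam(n) for n in im}
out={}
for th in ["carton_center","drawer_front","square_carton","flange","fittings_bin","oil_bottle","tape_roll","screwdriver"]:
    for n in im:
        for d in trace(n,th)[:4]:
            b=d['box']; m=d['mask']; vs,us=np.nonzero(m)
            g=back(us.mean(),vs.mean(),24,C[n]) if m.any() else None
            print(th,n,round(d['confidence'],2),np.round(b),m.sum(),np.round(g))
            out.setdefault(th+"_"+n,[]).append(m)
np.savez("masks.npz",**{k:np.array(v) for k,v in out.items()})
E
```

```text
carton_center scene 0.79 [337. 220. 379. 245.] 805 [363. -86.  24.]
carton_center scene 0.71 [316. 164. 341. 204.] 720 [ 478. -225.   24.]
carton_center scene 0.6 [336. 135. 371. 167.] 762 [ 421. -357.   24.]
carton_center scene 0.25 [246. 199. 280. 270.] 953 [619. -17.  24.]
carton_center side 0.7 [342. 192. 371. 229.] 830 [ 479. -226.   24.]
carton_center side 0.68 [366. 166. 406. 199.] 900 [ 424. -359.   24.]
carton_center side 0.67 [366. 241. 411. 271.] 1137 [363. -87.  24.]
carton_center side 0.28 [249. 213. 299. 286.] 1750 [628. -26.  24.]
drawer_front scene 0.73 [248. 202. 285. 270.] 926 [620. -18.  24.]
drawer_front side 0.76 [249. 214. 295. 286.] 1660 [628. -27.  24.]
square_carton scene 0.68 [276. 336. 322. 387.] 1596 [451. 297.  24.]
square_carton side 0.74 [266. 347. 334. 425.] 3318 [454. 292.  24.]
flange scene 0.67 [392. 141. 408. 166.] 221 [ 285. -371.   24.]
flange scene 0.66 [260. 135. 292. 164.] 768 [ 657. -312.   24.]
flange side 0.78 [290. 162. 317. 194.] 642 [ 651. -313.   24.]
flange side 0.28 [407. 180. 445. 216.] 333 [ 292. -349.   24.]
fittings_bin scene 0.71 [293.  76. 352. 127.] 2301 [ 553. -532.   24.]
oil_bottle scene 0.9 [189. 384. 227. 413.] 949 [643. 427.  24.]
oil_bottle side 0.63 [147. 376. 200. 451.] 2596 [656. 415.  24.]
tape_roll scene 0.86 [197. 320. 239. 364.] 923 [657. 288.  24.]
tape_roll side 0.75 [325. 116. 384. 165.] 2209 [ 557. -540.   24.]
tape_roll side 0.66 [176. 327. 235. 389.] 2050 [657. 288.  24.]
screwdriver scene 0.61 [380. 139. 410. 188.] 273 [ 289. -359.   24.]
screwdriver scene 0.19 [273. 336. 323. 388.] 1557 [450. 298.  24.]
screwdriver side 0.69 [419. 179. 443. 203.] 230 [ 287. -363.   24.]
```

Run:
```python
import cv2
a=cv2.imread('pics/scene0.png');b=cv2.imread('pics/side0.png')
cv2.imwrite('pics/crop0.png',cv2.resize(a[120:290,150:430],None,fx=2.8,fy=2.8,interpolation=cv2.INTER_CUBIC))
cv2.imwrite('pics/crop1.png',cv2.resize(b[140:290,150:450],None,fx=2.6,fy=2.6,interpolation=cv2.INTER_CUBIC))
```

```text
(no output)
```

View pics/crop0.png

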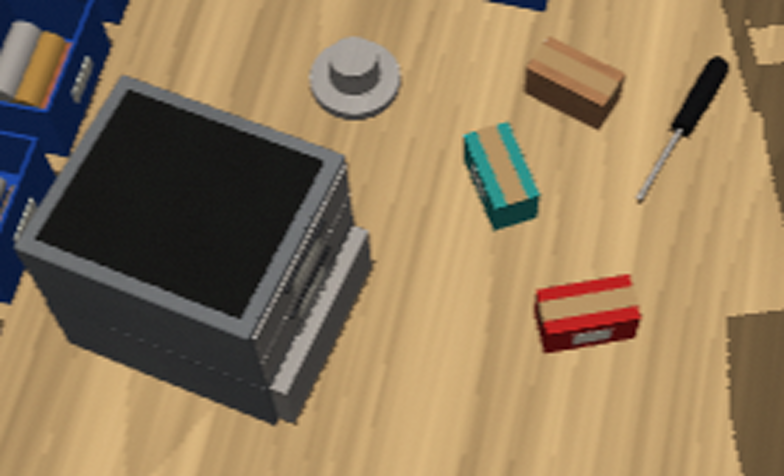

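View pics/crop1.png

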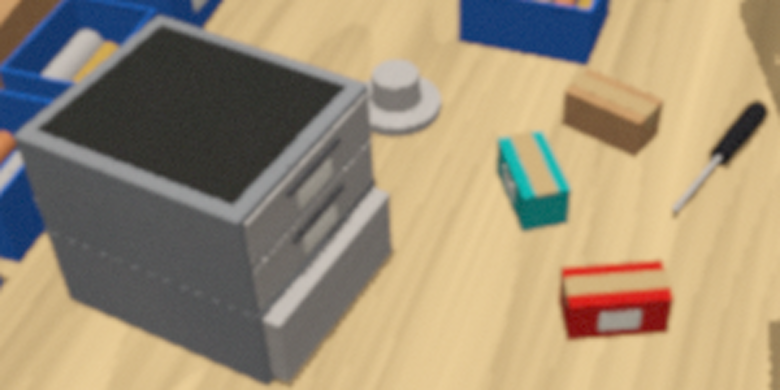

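Run:
```python
from h import *
M=np.load('masks.npz'); C={n:cam(n) for n in("scene","side")}
for name,ks,sz in [("carton",(2,1),(95,50,0,48)),("teal",(1,0),(95,50,0,48)),("red",(0,2),(95,50,0,48))]:
    obs=[(M['carton_center_scene'][ks[0]],C['scene']),(M['carton_center_side'][ks[1]],C['side'])]
    x0=back(*np.array(np.nonzero(obs[0][0])).mean(1)[::-1],24,C['scene'])
    print(name,fit(obs,*sz,x0),[fit([o],*sz,x0) for o in obs])
```

```text
carton (array([ 4.23297188e+02, -3.57397074e+02, -3.54836798e-01]), np.float64(0.04622742920901879)) [(array([ 420.14446553, -355.15356833,    2.79369057]), np.float64(0.040557667934093766)), (array([ 424.92166093, -360.77166541,    2.75132645]), np.float64(0.045454545454545414))]
teal (array([ 478.92188473, -227.52703111,   -1.02435791]), np.float64(0.058837797619047616)) [(array([ 477.62410045, -225.24405273,   -1.00063655]), np.float64(0.04149933065595712)), (array([ 479.91723916, -227.2875117 ,    2.0928156 ]), np.float64(0.03948896631823462))]
red (array([ 3.63295253e+02, -8.62525077e+01,  3.58436285e-01]), np.float64(0.08048862860366379)) [(array([ 3.63054577e+02, -8.57865761e+01,  3.52783510e-01]), np.float64(0.07683486238532111)), (array([365.47647708, -87.91021456,   3.47242818]), np.float64(0.07717303005686438))]
```

Run:
```python
from h import *
M=np.load('masks.npz'); C={n:cam(n) for n in("scene","side")}
top=np.array([(122,76),(345,155),(250,337),(17,243)])/2.8+[150,120]
P=np.array([back(*p,205,C['scene']) for p in top]);print(np.round(P,1))
top2=np.array([(162,15),(370,90),(240,220),(20,132)])/2.6+[150,140]
P2=np.array([back(*p,205,C['side']) for p in top2]);print(np.round(P2,1))
for Q in(P,P2):
    print([round(np.linalg.norm(Q[i]-Q[(i+1)%4]),1) for i in range(4)], np.degrees(np.arctan2(*(Q[1]-Q[2])[1::-1])),np.degrees(np.arctan2(*(Q[0]-Q[1])[1::-1])),(Q[1]+Q[2])/2)
obs=[(M['drawer_front_'+n][0],C[n]) for n in C]
print(fit(obs,18,188,9,87,(625,-20)),[fit([o],18,188,9,87,(625,-20)) for o in obs])
```

```text
[[ 824.9 -147.9  205. ]
 [ 602.1 -107.9  205. ]
 [ 637.5   83.7  205. ]
 [ 860.5   39.4  205. ]]
[[ 823.1 -150.1  205. ]
 [ 597.7  -98.9  205. ]
 [ 638.8   83.3  205. ]
 [ 859.8   38.9  205. ]]
[np.float64(226.4), np.float64(194.9), np.float64(227.3), np.float64(190.7)] -100.4863977910667 -10.168056985403684 [619.80162122 -12.08436404 205.        ]
[np.float64(231.2), np.float64(186.8), np.float64(225.4), np.float64(192.6)] -102.72813615871432 -12.792194598251541 [618.22814131  -7.84059221 205.        ]
(array([615.18850617, -11.35821174,   2.97454075]), np.float64(0.07965611835015185)) [(array([613.63601454, -12.1702533 ,   2.9489671 ]), np.float64(0.07429718875502012)), (array([ 6.15979095e+02, -1.34387587e+01, -1.77019891e-01]), np.float64(0.04953379953379955))]
```

```bash
cat >> h.py <<'E'
def overlay(im,C,cx,cy,yaw,d=0,col=(255,0,255)):
    im=im.copy(); c,s=np.cos(yaw),np.sin(yaw)
    def L(a,b):
        W=[[cx+c*p[0]-s*p[1],cy+s*p[0]+c*p[1],p[2]] for p in(a,b)]
        q=proj(W,C); cv2.line(im,*[tuple(int(round(v*8)) for v in k) for k in q],col,1,cv2.LINE_AA,3)
    def B(x0,x1,y0,y1,z0,z1):
        v=[(x,y,z) for x in(x0,x1) for y in(y0,y1) for z in(z0,z1)]
        for i in range(8):
            for j in range(i):
                if sum(v[i][k]!=v[j][k] for k in range(3))==1: L(v[i],v[j])
    B(0,230,-100,100,0,205); B(-18-d,-d,-94,94,9,87)
    return im
E
python3 - <<'E'
from h import *
C={n:cam(n) for n in("scene","side")}
I=[cv2.imread('pics/scene0.png'),cv2.imread('pics/side0.png')]
for i,n,(a,b,c,d) in((0,"scene",(140,280,150,300)),(1,"side",(140,290,150,310))):
    k=5
    K,Rm,t=C[n]; S=np.diag([k,k,1.]);S[0,2]=-c*k+k/2-.5;S[1,2]=-a*k+k/2-.5
    big=cv2.resize(I[i][a:b,c:d],None,fx=k,fy=k,interpolation=cv2.INTER_CUBIC)
    cv2.imwrite(f'pics/ov{i}.png',overlay(big,(S@K,Rm,t),618.5,-11.5,-0.187))
E
```

```text
(no output)
```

View pics/ov0.png

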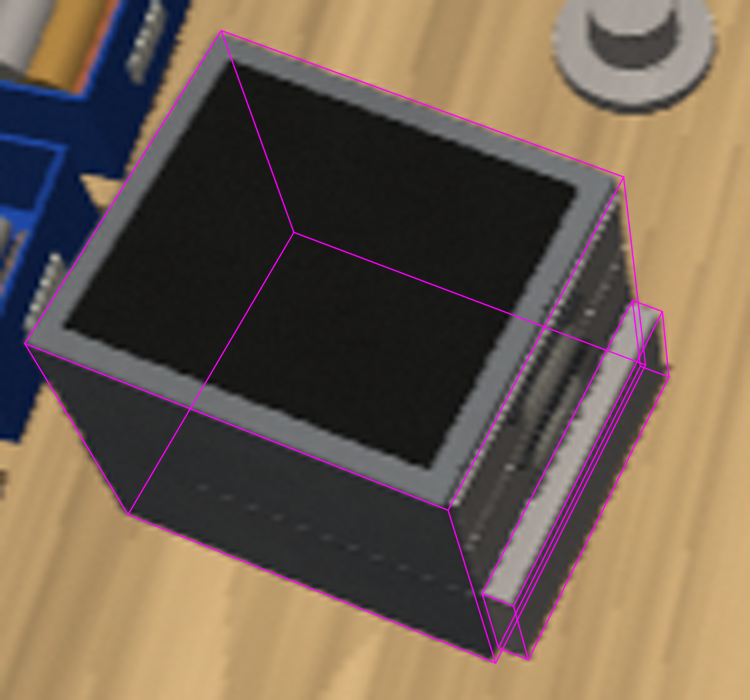

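View pics/ov1.png

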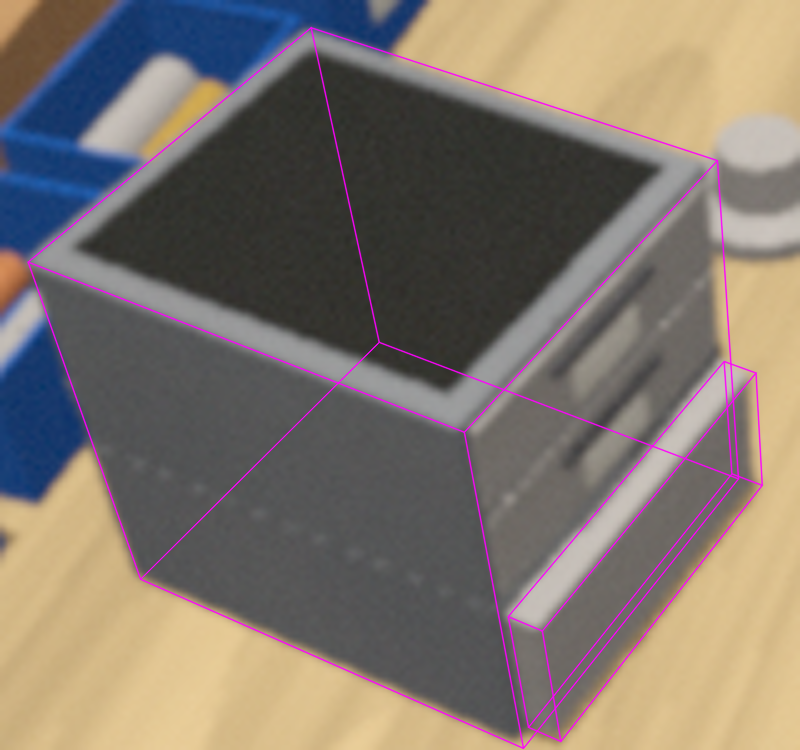

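Candidates of that shape: red at scene (360,232), turquoise at (329,183) and brown with pale tape at (355,149). The enlarged crop confirms the brown one is meant. It lies at about (423,-357) with yaw -0.355, in line with its 95x50 size. The cabinet overlay fits with its front at (618.5,-11.5) and yaw -0.187.

I'll move to the drawer first.

Request:
step_arm(series=[{"offset": [-25,0,29],"dr": [0,0,0],"fingers": 0},{"offset": [-25,0,29],"dr": [0,0,0],"fingers": 0},{"offset": [-25,0,29],"dr": [0,0,0],"fingers": 0},{"offset": [-25,0,29],"dr": [0,0,0],"fingers": 0},{"offset": [-25,0,29],"dr": [0,0,0],"fingers": 0},{"offset": [-25,0,29],"dr": [0,0,0],"fingers": 0},{"offset": [-25,0,29],"dr": [0,0,0],"fingers": 0},{"offset": [-25,0,29],"dr": [0,0,0],"fingers": 0},{"offset": [-25,0,29],"dr": [0,0,0],"fingers": 0},{"offset": [-25,0,29],"dr": [0,0,0],"fingers": 0},{"offset": [-25,0,29],"dr": [0,0,0],"fingers": 0},{"offset": [-25,0,29],"dr": [0,0,0],"fingers": 0},{"offset": [-25,0,29],"dr": [0,0,0],"fingers": 0},{"offset": [-25,0,29],"dr": [0,0,0],"fingers": 0},{"offset": [-25,0,29],"dr": [0,0,0],"fingers": 0},{"offset": [-25,0,29],"dr": [0,0,0],"fingers": 0}])

```text
time: 2.38
eef_pos: [505.8, 10.5, 193.5]
eef_rot: [-1.57, -0.0, -1.147]
force: [-0.0, -0.5, 1.4]
width: 0.4
```

Request:
step_arm(series=[{"offset": [0,0,0],"dr": [0,-7,0],"fingers": 0},{"offset": [0,0,0],"dr": [0,-7,0],"fingers": 0},{"offset": [0,0,0],"dr": [0,-7,0],"fingers": 0},{"offset": [0,0,0],"dr": [0,-7,0],"fingers": 0},{"offset": [0,0,0],"dr": [0,-7,0],"fingers": 0},{"offset": [0,0,0],"dr": [0,-7,0],"fingers": 0},{"offset": [0,0,0],"dr": [0,-7,0],"fingers": 0},{"offset": [0,0,0],"dr": [0,-7,0],"fingers": 0},{"offset": [0,0,0],"dr": [0,-7,0],"fingers": 0},{"offset": [0,0,0],"dr": [0,-7,0],"fingers": 0},{"offset": [0,0,0],"dr": [0,-7,0],"fingers": 0},{"offset": [0,0,0],"dr": [0,-7,0],"fingers": 0},{"offset": [0,0,0],"dr": [0,-7,0],"fingers": 0},{"offset": [0,0,0],"dr": [0,-7,0],"fingers": 0},{"offset": [0,0,0],"dr": [0,-7,0],"fingers": 0},{"offset": [0,0,0],"dr": [0,-7,0],"fingers": 0},{"offset": [0,0,0],"dr": [0,-7,0],"fingers": 0},{"offset": [0,0,0],"dr": [0,-7,0],"fingers": 0},{"offset": [0,0,0],"dr": [0,-7,0],"fingers": 0},{"offset": [0,0,0],"dr": [0,-7,0],"fingers": 0}])

```text
time: 4.05
eef_pos: [505.2, 8.5, 193.3]
eef_rot: [-1.571, -0.0, 1.302]
force: [-0.1, 0.2, 0.4]
width: 0.6
```

Request:
step_arm(series=[{"offset": [0,0,0],"dr": [0,-5,0],"fingers": 0},{"offset": [0,0,0],"dr": [-7,0,0],"fingers": 0},{"offset": [0,0,0],"dr": [-7,0,0],"fingers": 0},{"offset": [0,0,0],"dr": [-7,0,0],"fingers": 0},{"offset": [0,0,0],"dr": [-7,0,0],"fingers": 0},{"offset": [0,0,0],"dr": [-7,0,0],"fingers": 0},{"offset": [0,0,0],"dr": [-5,0,0],"fingers": 0},{"offset": [0,0,0],"dr": [0,0,0],"fingers": 0},{"offset": [0,0,0],"dr": [0,0,0],"fingers": 0}])

```text
time: 4.8
eef_pos: [511.1, 10.4, 190.5]
eef_rot: [-2.237, 0.004, 1.383]
force: [0.3, -0.3, 1.0]
width: 0.4
```

```bash
cat >> h.py <<'E'
F=np.array([618.5,-11.5,0]); YAW=-0.187
N=np.array([np.cos(YAW),np.sin(YAW),0]); L=np.array([-np.sin(YAW),np.cos(YAW),0])
def Rt(yaw,lean=0): # tool x at yaw, upright, then leaned
    return (R.from_euler('z',yaw)*R.from_euler('x',-90,degrees=True)*R.from_euler('x',-lean,degrees=True))
def delta(s,P,Rg=None):
    Rc=R.from_euler('xyz',s['eef_rot']); d=Rc.inv().apply(np.array(P)-s['eef_pos'])
    print('offset',np.round(d,1),'dist',round(np.linalg.norm(d),1),'turn(deg, tool)',np.round((Rc.inv()*Rg).as_rotvec(degrees=True),1) if Rg else '')
def cab(P): P=np.array(P)-F; return np.round([P@N,P@L,P[2]],1)
E
python3 - <<'E'
from h import *
s=sense(); print(s['time'],s['eef_pos'],s['eef_rot'],s['force'],s['width'],s['q'])
face=F-18*N
delta(s,face-65*N+[0,0,50],Rt(YAW+np.pi/2,40))
E
```

```text
4.8 [511.05603706  10.42517431 190.46016557] [-2.2374773   0.0035227   1.38271996] [ 0.31257282 -0.26116126  0.97807936] 0.43743949199143806 [ 0.02581196 -0.89171905  2.42872313 -0.1647382   0.95598267 -1.30824234]
offset [ -1.  126.9  65.9] dist 143.0 turn(deg, tool) [-1.8  0.1 -0.2]
```

Request:
step_arm(series=[{"offset": [0,21,11],"dr": [0,0,0],"fingers": 0},{"offset": [0,21,11],"dr": [0,0,0],"fingers": 0},{"offset": [0,21,11],"dr": [0,0,0],"fingers": 0},{"offset": [0,21,11],"dr": [0,0,0],"fingers": 0},{"offset": [0,21,11],"dr": [0,0,0],"fingers": 0},{"offset": [0,21,11],"dr": [0,0,0],"fingers": 0},{"offset": [0,0,0],"dr": [0,0,0],"fingers": 0},{"offset": [0,0,0],"dr": [0,0,0],"fingers": 0}])

```text
time: 5.47
eef_pos: [543.8, 4.8, 55.3]
eef_rot: [-2.236, 0.005, 1.379]
force: [-0.3, -0.2, 0.6]
width: 0.2
```

Run:
```python
from h import *
s=sense(); print(s['time'],s['eef_pos'],s['eef_rot'],s['force'],s['q'],cab(s['eef_pos']))
face=F-18*N
delta(s,face-12.8*N+[0,0,50],Rt(YAW+np.pi/2,38))
im=snapshot("scene");im2=snapshot("wrist")
cv2.imwrite('pics/p1.png',np.hstack([im[130:400,200:500],im2[::2,::2][:,:][:240]][:1])[:,:,::-1]);cv2.imwrite('pics/p2.png',im2[:,:,::-1])
```

```text
5.4667 [543.82304203   4.79060779  55.34162284] [-2.23603327  0.00453495  1.3792707 ] [-0.32221474 -0.20816434  0.60905586] [ 0.00778234 -0.54449224  2.49336944 -0.24252554  0.55088161 -1.2081698 ] [-76.4   2.1  55.3]
offset [ -1.9  32.4 -32.6] dist 46.0 turn(deg, tool) [ 0.1 -0.  -0.4]
```

View pics/p2.png

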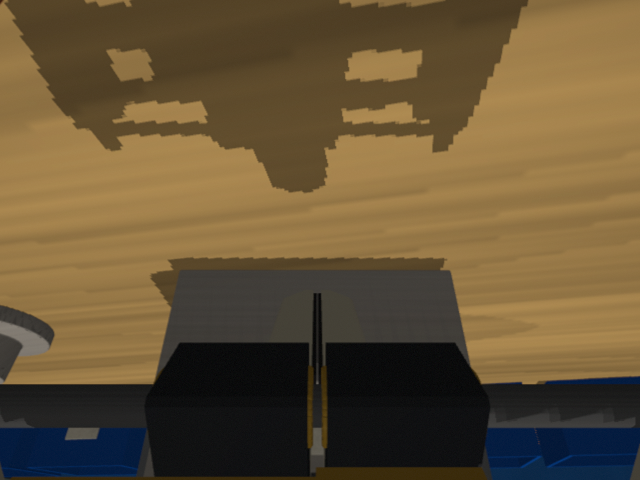

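View pics/p1.png

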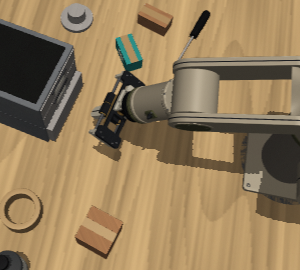

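Request:
step_arm(series=[{"offset": [0,0,0],"dr": [4,0,0],"fingers": 0},{"offset": [0,9,-8],"dr": [0,0,0],"fingers": 0},{"offset": [0,9,-9],"dr": [0,0,0],"fingers": 0},{"offset": [0,5,-8],"dr": [0,0,0],"fingers": 0},{"offset": [0,1,-2],"dr": [0,0,0],"fingers": 0},{"offset": [0,0,0],"dr": [0,0,0],"fingers": 0}])

```text
time: 6.07
eef_pos: [580.3, -1.6, 52.8]
eef_rot: [-2.171, 0.004, 1.38]
force: [0.2, 0.5, -0.4]
width: 0.5
```

Run:
```python
from h import *
s=sense(); print(s['time'],s['eef_pos'],s['eef_rot'],s['force'],s['q'],cab(s['eef_pos']))
delta(s,F-30.8*N+[0,0,50],Rt(YAW+np.pi/2,34))
```

```text
6.0667 [580.31293132  -1.58448063  52.76261231] [-2.1712052   0.00360036  1.38009218] [ 0.16238446  0.4693865  -0.35054348] [-0.023748   -0.34628909  2.33340161 -0.18084279  0.56842312 -1.28174037] [-39.4   2.6  52.8]
offset [-2.6  7.1 -5.5] dist 9.4 turn(deg, tool) [ 0.4 -0.1 -0.3]
```

Request:
step_arm(series=[{"offset": [0,2,-2.5],"dr": [0,0,0],"fingers": 0},{"offset": [0,1.5,-1.7],"dr": [0,0,0],"fingers": 0},{"offset": [0,1.1,-1.7],"dr": [0,0,0],"fingers": 0},{"offset": [0,1.1,-1.7],"dr": [0,0,0],"fingers": 0},{"offset": [0,0,0],"dr": [0,0,0],"fingers": 0}])

```text
time: 6.48
eef_pos: [587.8, -3.2, 49.2]
eef_rot: [-2.167, 0.004, 1.38]
force: [-0.5, -0.0, -0.2]
width: 0.3
```

Run:
```python
from h import *
s=sense(); print(s['time'],s['force'],cab(s['eef_pos']))
```

```text
6.4833 [-0.50537468 -0.01515828 -0.16664907] [-31.7   2.5  49.2]
```

Advance further in small steps.

Request:
step_arm(series=[{"offset": [0,1.1,-1.7],"dr": [0,0,0],"fingers": 0},{"offset": [0,1.1,-1.7],"dr": [0,0,0],"fingers": 0},{"offset": [0,0,0],"dr": [0,0,0],"fingers": 0}])

```text
time: 6.73
eef_pos: [591.9, -4.0, 49.2]
eef_rot: [-2.167, 0.004, 1.38]
force: [-0.0, 0.1, 0.2]
width: 0.3
```

Request:
step_arm(series=[{"offset": [0,1.1,-1.7],"dr": [0,0,0],"fingers": 0},{"offset": [0,0,0],"dr": [0,0,0],"fingers": 0}])

```text
time: 6.9
eef_pos: [593.8, -4.4, 49.2]
eef_rot: [-2.167, 0.004, 1.38]
force: [0.0, -0.6, -0.8]
width: 0.4
```

Request:
step_arm(series=[{"offset": [0,1.1,-1.7],"dr": [0,0,0],"fingers": 0},{"offset": [0,0,0],"dr": [0,0,0],"fingers": 0}])

```text
time: 7.07
eef_pos: [595.8, -4.8, 49.3]
eef_rot: [-2.167, 0.004, 1.38]
force: [0.3, -0.1, 0.1]
width: 0.7
```

Request:
step_arm(series=[{"offset": [0,1.1,-1.7],"dr": [0,0,0],"fingers": 0},{"offset": [0,0,0],"dr": [0,0,0],"fingers": 0}])

```text
time: 7.23
eef_pos: [597.9, -5.2, 49.4]
eef_rot: [-2.168, 0.004, 1.38]
force: [-0.8, -0.4, -0.0]
width: 0.7
```

Request:
step_arm(series=[{"offset": [0,1.1,-1.7],"dr": [0,0,0],"fingers": 0},{"offset": [0,0,0],"dr": [0,0,0],"fingers": 0}])

```text
time: 7.4
eef_pos: [599.8, -5.5, 49.4]
eef_rot: [-2.167, 0.004, 1.38]
force: [0.2, 0.0, 0.5]
width: 0.2
```

Run:
```python
from h import *
s=sense(); print(s['time'],s['force'],cab(s['eef_pos']))
im=snapshot("side");im2=snapshot("wrist")
cv2.imwrite('pics/q1.png',cv2.resize(im[130:330,180:440],None,fx=3,fy=3)[:,:,::-1]);cv2.imwrite('pics/q2.png',im2[200:,:,::-1])
```

```text
7.4 [0.24840457 0.03061933 0.47065929] [-19.5   2.4  49.4]
```

View pics/q1.png

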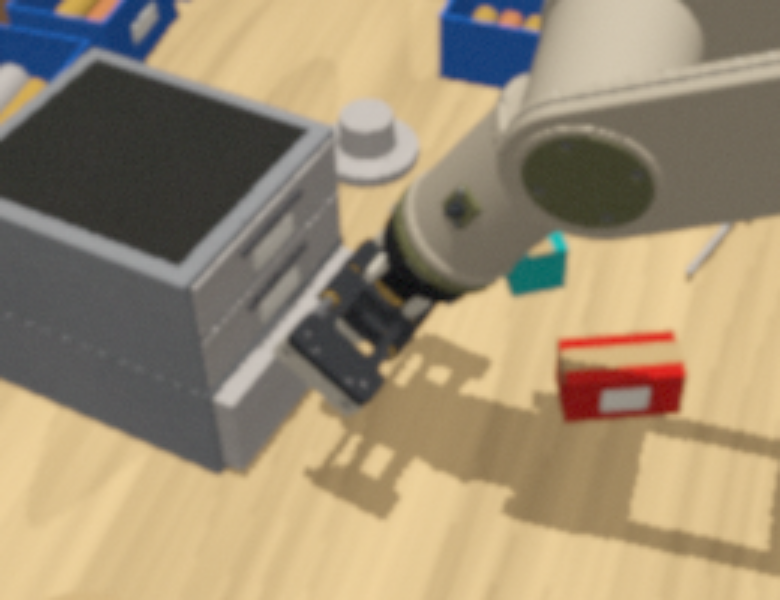

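View pics/q2.png

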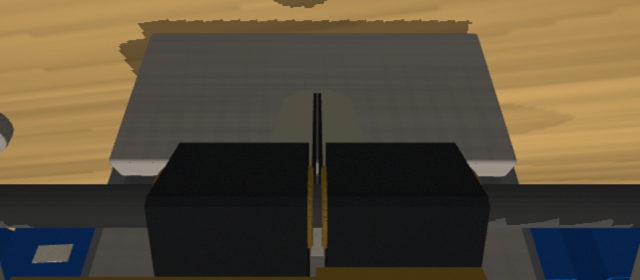

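Run:
```python
from h import *
s=sense(); C=cam("wrist",s)
for u,v,z in((150,234,9),(478,233,9),(110,361,87),(516,361,87)): print(cab(back(u,v,z,C)))
# fingertips in view
K,Rm,t=C
T=R.from_euler('xyz',s['eef_rot'])
for o in ([0,11,-7.5],[0,11,7.5],[0,0,0]): print(o, proj(T.apply(o)+s['eef_pos'],C), cab(T.apply(o)+s['eef_pos']))
```

```text
[-12.2 -93.2   9. ]
[-13.3  95.4   9. ]
[-15.7 -89.9  87. ]
[-16.9  92.4  87. ]
[0, 11, -7.5] [[315.04222929 290.98143185]] [-7.3  2.3 44.4]
[0, 11, 7.5] [[314.99554553 264.36694851]] [-19.7   2.3  36. ]
[0, 0, 0] [[314.91962327 285.98070626]] [-19.7   2.4  49.3]
```

Request:
step_arm(series=[{"offset": [0,1.1,-1.7],"dr": [0,0,0],"fingers": 0},{"offset": [0,0,0],"dr": [0,0,0],"fingers": 0}])

```text
time: 7.67
eef_pos: [601.8, -5.9, 49.5]
eef_rot: [-2.167, 0.004, 1.38]
force: [-0.2, -0.1, 1.2]
width: 0.3
```

Request:
step_arm(series=[{"offset": [0,1.1,-1.7],"dr": [0,0,0],"fingers": 0},{"offset": [0,0,0],"dr": [0,0,0],"fingers": 0}])

```text
time: 7.83
eef_pos: [603.8, -6.3, 49.6]
eef_rot: [-2.168, 0.004, 1.38]
force: [0.4, 1.1, 0.7]
width: 0.7
```

Run:
```python
from h import *
s=sense(); print(s['time'],s['force'],cab(s['eef_pos']))
im2=snapshot("wrist")
cv2.imwrite('pics/r2.png',cv2.resize(im2[200:400,80:540],None,fx=1.7,fy=1.7)[:,:,::-1])
```

```text
7.8333 [0.44175943 1.07193616 0.74368625] [-15.4   2.4  49.6]
```

View pics/r2.png

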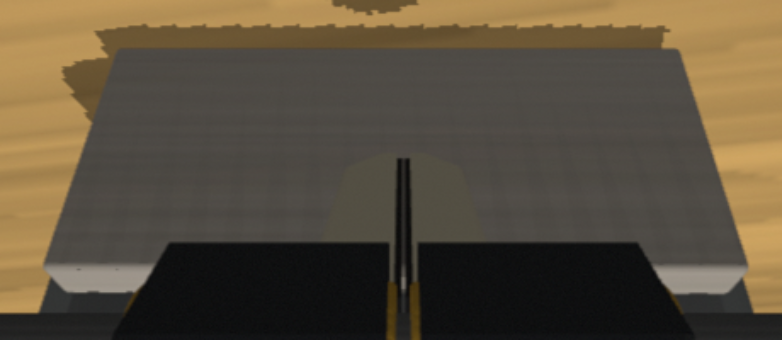

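Run:
```python
from h import *
s=sense(); C=cam("wrist",s)
for u,v,z in((117,48,9),(679,48,9),(45,265,87),(748,265,87)): print(cab(back(u/1.7+80,v/1.7+200,z,C)))
T=R.from_euler('xyz',s['eef_rot'])
for y in(11,5,0):
  for z in(-7.5,0,7.5): print(y,z, proj(T.apply([0,y,z])+s['eef_pos'],C), cab(T.apply([0,y,z])+s['eef_pos']))
```

```text
[-12.8 -92.4   9. ]
[-13.  95.   9.]
[-16.7 -89.5  87. ]
[-17.8  92.3  87. ]
11 -7.5 [[315.04226237 290.98175016]] [-3.1  2.3 44.6]
11 0 [[315.01915567 277.80807868]] [-9.3  2.3 40.4]
11 7.5 [[314.9955804  264.36726635]] [-15.5   2.3  36.2]
5 -7.5 [[314.99038878 295.64949947]] [-6.5  2.3 49.6]
5 0 [[314.96611718 282.1647674 ]] [-12.7   2.3  45.3]
5 7.5 [[314.94133983 268.3990532 ]] [-18.9   2.3  41.1]
0 -7.5 [[314.94497278 299.73617385]] [-9.3  2.3 53.7]
0 0 [[314.91965769 285.9810431 ]] [-15.5   2.3  49.5]
0 7.5 [[314.89380272 271.9325611 ]] [-21.7   2.3  45.3]
```

Run:
```python
from h import *
import plant
print([k for k in dir(plant) if not k.startswith('__')])
s=sense()
im=[]
for n in("scene","side"):
    C=cam(n); a=snapshot(n); k=6
    T=R.from_euler('xyz',s['eef_rot'])
    p=proj(s['eef_pos'],C)[0]; x,y=int(p[0]),int(p[1])
    big=cv2.resize(a[y-45:y+45,x-50:x+60],None,fx=k,fy=k,interpolation=cv2.INTER_CUBIC).copy()
    for o,c in(([0,11,0],(255,0,0)),([0,0,0],(0,255,0)),([0,-22,0],(255,255,0)),([0,-73,0],(255,0,255))):
        q=proj(T.apply(o)+s['eef_pos'],C)[0]; cv2.circle(big,(int((q[0]-x+50)*k),int((q[1]-y+45)*k)),4,c,-1)
    cv2.imwrite(f'pics/t_{n}.png',big[:,:,::-1])
```

```text
['Unreachable', 'camera_info', 'hand_in', 'sense', 'snapshot', 'tip_reach', 'trace']
```

View pics/t_side.png

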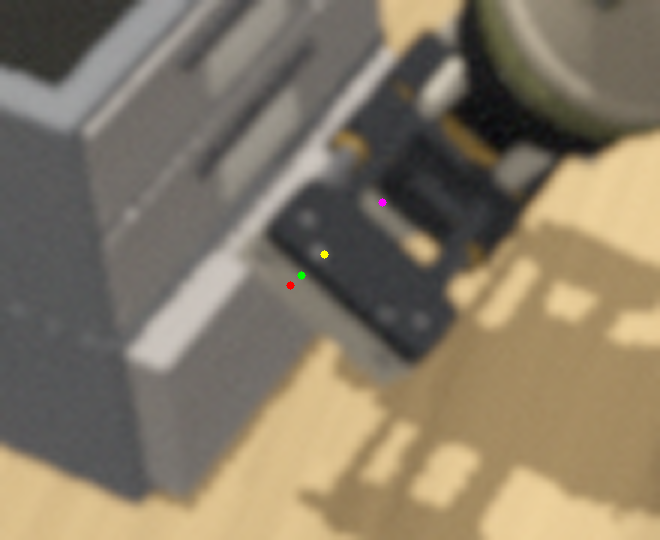

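View pics/t_scene.png

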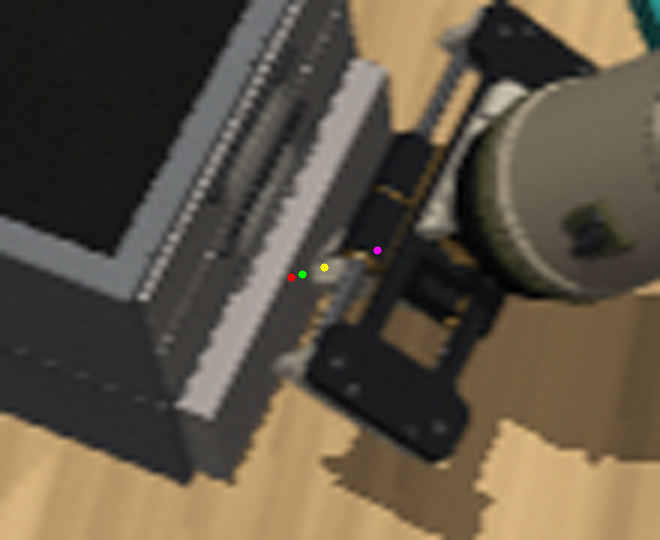

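Request:
step_arm(series=[{"offset": [0,1.1,-1.7],"dr": [0,0,0],"fingers": 0},{"offset": [0,0,0],"dr": [0,0,0],"fingers": 0}])

```text
time: 8.15
eef_pos: [605.8, -6.7, 49.6]
eef_rot: [-2.167, 0.004, 1.38]
force: [0.6, -1.1, -1.2]
width: 0.7
```

Request:
step_arm(series=[{"offset": [0,1.1,-1.7],"dr": [0,0,0],"fingers": 0},{"offset": [0,0,0],"dr": [0,0,0],"fingers": 0}])

```text
time: 8.32
eef_pos: [607.9, -7.1, 49.7]
eef_rot: [-2.168, 0.004, 1.38]
force: [-0.0, 0.4, -0.3]
width: 0.4
```

Request:
step_arm(series=[{"offset": [0,1.1,-1.7],"dr": [0,0,0],"fingers": 0},{"offset": [0,0,0],"dr": [0,0,0],"fingers": 0}])

```text
time: 8.48
eef_pos: [609.8, -7.5, 49.7]
eef_rot: [-2.168, 0.004, 1.38]
force: [-0.5, -0.2, 0.4]
width: 0.4
```

Run:
```python
from h import *
s=sense(); print(s['time'],s['force'],cab(s['eef_pos']))
im2=snapshot("wrist")
cv2.imwrite('pics/r3.png',cv2.resize(im2[200:400,80:540],None,fx=1.7,fy=1.7)[:,:,::-1])
```

```text
8.4833 [-0.45116807 -0.16111978  0.41424319] [-9.3  2.3 49.7]
```

View pics/r3.png

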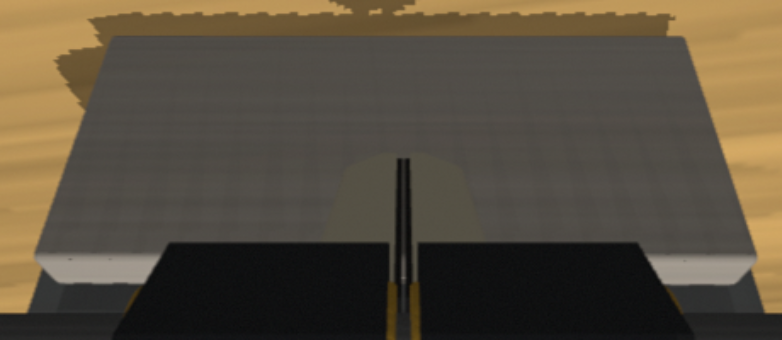

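Run:
```python
from h import *
s=sense(); K,Rm,t=cam("wrist",s)
d=Rm.T@np.linalg.inv(K)@[317,293,1]; o=-Rm.T@t
T=R.from_euler('xyz',s['eef_rot'])
for n in(-18,-16,-30):
    k=(n-(o-F)@N)/(d@N); P=o+k*d; print(n,cab(P),T.inv().apply(P-s['eef_pos']))
print(cab(o))
```

```text
-18 [-18.    3.4  59. ] [  1.03949906 -12.60727917   1.75660483]
-16 [-16.    3.4  57.8] [  1.03944704 -10.44944829   0.80423162]
-30 [-30.    3.5  66.5] [  1.03981116 -25.55426447   7.4708441 ]
[-183.1    4.4  162.2]
```

Request:
step_arm(series=[{"offset": [0,-3,4],"dr": [0,0,0],"fingers": 0},{"offset": [0,8,5],"dr": [0,0,0],"fingers": 0},{"offset": [0,7,5],"dr": [0,0,0],"fingers": 0},{"offset": [0,3,-4],"dr": [0,0,0],"fingers": 0},{"offset": [0,0,0],"dr": [0,0,0],"fingers": 0}])

```text
time: 8.95
eef_pos: [609.2, -7.6, 30.0]
eef_rot: [-2.165, 0.005, 1.38]
force: [-0.5, -0.5, 0.5]
width: 0.1
```

Request:
step_arm(series=[{"offset": [0,1.1,-1.7],"dr": [0,0,0],"fingers": 0},{"offset": [0,0,0],"dr": [0,0,0],"fingers": 0}])

```text
time: 9.12
eef_pos: [611.6, -8.0, 31.2]
eef_rot: [-2.166, 0.004, 1.38]
force: [-1.4, -1.1, -0.4]
width: 0.4
```

Request:
step_arm(series=[{"offset": [0,1.1,-1.7],"dr": [0,0,0],"fingers": 0},{"offset": [0,0,0],"dr": [0,0,0],"fingers": 0}])

```text
time: 9.28
eef_pos: [613.3, -8.3, 31.2]
eef_rot: [-2.166, 0.004, 1.38]
force: [-2.8, 1.3, -0.4]
width: 0.7
```

Run:
```python
from h import *
s=sense(); print(s['time'],s['force'],cab(s['eef_pos']),s['q'])
im2=snapshot("wrist")
cv2.imwrite('pics/r4.png',cv2.resize(im2[150:400,80:540],None,fx=1.7,fy=1.7)[:,:,::-1])
```

```text
9.2833 [-2.81555714  1.27752837 -0.43574864] [-5.7  2.2 31.2] [-0.0390665  -0.18629003  2.24983559 -0.18673524  0.49569558 -1.28277236]
```

View pics/r4.png

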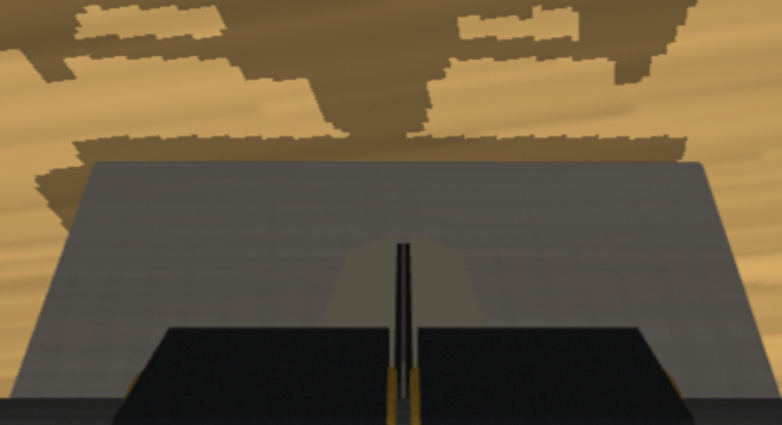

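Request:
step_arm(series=[{"offset": [0,1.1,-1.7],"dr": [0,0,0],"fingers": 0},{"offset": [0,1.1,-1.7],"dr": [0,0,0],"fingers": 0},{"offset": [0,0,0],"dr": [0,0,0],"fingers": 0}])

```text
time: 9.58
eef_pos: [617.5, -9.1, 31.4]
eef_rot: [-2.167, 0.004, 1.38]
force: [-2.5, 1.0, -1.4]
width: 0.3
```

Request:
step_arm(series=[{"offset": [0,0.6,-0.8],"dr": [0,0,0],"fingers": 0},{"offset": [0,0,0],"dr": [0,0,0],"fingers": 0}])

```text
time: 9.75
eef_pos: [618.4, -9.3, 31.4]
eef_rot: [-2.167, 0.004, 1.38]
force: [-2.8, -0.2, -1.7]
width: 0.4
```

Run:
```python
from h import *
s=sense(); print(s['time'],s['force'],cab(s['eef_pos']),s['q'])
```

```text
9.75 [-2.83854506 -0.15964286 -1.67938464] [-0.5  2.2 31.4] [-0.04099349 -0.17115906  2.23680633 -0.18538317  0.49281659 -1.28542921]
```

Request:
step_arm(series=[{"offset": [0,0.6,-0.8],"dr": [0,0,0],"fingers": 0},{"offset": [0,0,0],"dr": [0,0,0],"fingers": 0}])

```text
time: 9.92
eef_pos: [619.4, -9.5, 31.4]
eef_rot: [-2.167, 0.004, 1.38]
force: [-2.9, 1.0, -1.7]
width: 0.4
```

Request:
step_arm(series=[{"offset": [0,0.6,-0.8],"dr": [0,0,0],"fingers": 0},{"offset": [0,0,0],"dr": [0,0,0],"fingers": 0}])

```text
time: 10.08
eef_pos: [620.4, -9.7, 31.3]
eef_rot: [-2.167, 0.004, 1.38]
force: [-3.5, 0.1, -2.0]
width: 0.5
```

Request:
step_arm(series=[{"offset": [0,-8,12],"dr": [0,0,0],"fingers": 0},{"offset": [0,-14,16],"dr": [0,0,0],"fingers": 0},{"offset": [0,-30,-10],"dr": [0,0,0],"fingers": 0},{"offset": [0,-30,-16],"dr": [0,0,0],"fingers": 0},{"offset": [0,-30,-16],"dr": [0,0,0],"fingers": 0},{"offset": [0,0,0],"dr": [6,0,0],"fingers": 0},{"offset": [0,0,0],"dr": [6,0,0],"fingers": 0},{"offset": [0,0,0],"dr": [6,0,0],"fingers": 0},{"offset": [0,0,0],"dr": [6,0,0],"fingers": 80}])

```text
time: 10.83
eef_pos: [572.7, 0.4, 136.0]
eef_rot: [-1.751, 0.003, 1.381]
force: [0.2, -0.5, 0.4]
width: 3.7
```

Run:
```python
from h import *
s=sense(); print(s['time'],s['force'],cab(s['eef_pos']),s['q'],s['eef_pos'],s['eef_rot'])
im=snapshot("side");im2=snapshot("scene")
cv2.imwrite('pics/o1.png',cv2.resize(im[130:330,150:450],None,fx=2.5,fy=2.5)[:,:,::-1])
cv2.imwrite('pics/o2.png',cv2.resize(im2[120:290,150:430],None,fx=2.8,fy=2.8)[:,:,::-1])
```

```text
10.8333 [ 0.23659245 -0.51713931  0.35657221] [-47.2   3.2 136. ] [-0.07165428 -0.09725158  1.83577533 -0.02575223  1.22426408 -1.44613362] [5.72683227e+02 4.44352650e-01 1.36024254e+02] [-1.75129565  0.0030905   1.3807752 ]
```

View pics/o1.png

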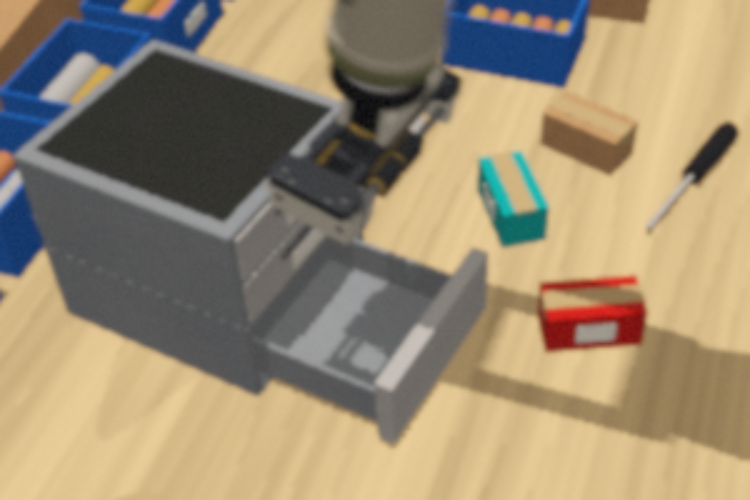

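View pics/o2.png

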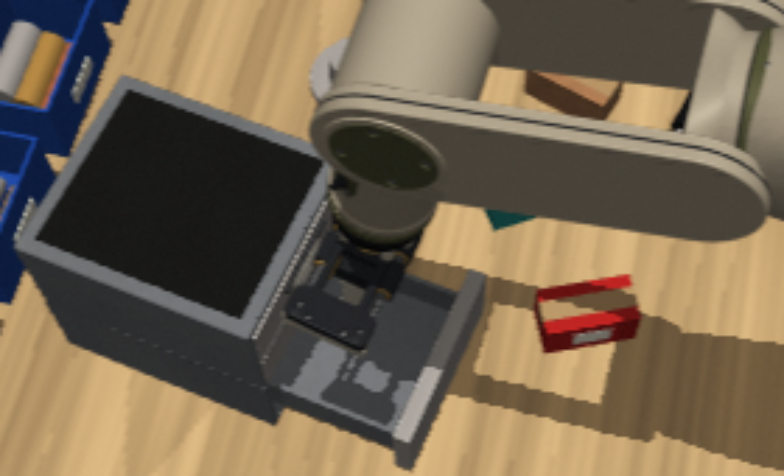

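Request:
step_arm(series=[{"offset": [0,-30,0],"dr": [5,0,0],"fingers": 80},{"offset": [0,-30,0],"dr": [5,0,0],"fingers": 80},{"offset": [-38,0,8],"dr": [0,0,0],"fingers": 80},{"offset": [-38,0,8],"dr": [0,0,0],"fingers": 80},{"offset": [-38,0,8],"dr": [0,0,0],"fingers": 80},{"offset": [-38,0,8],"dr": [0,0,0],"fingers": 80},{"offset": [-38,0,8],"dr": [0,0,0],"fingers": 80},{"offset": [-38,0,8],"dr": [0,0,0],"fingers": 80},{"offset": [-38,0,8],"dr": [0,0,0],"fingers": 80},{"offset": [-38,0,8],"dr": [0,0,0],"fingers": 80},{"offset": [-38,0,8],"dr": [0,0,0],"fingers": 80},{"offset": [-38,0,8],"dr": [0,0,0],"fingers": 80},{"offset": [0,0,0],"dr": [0,5,0],"fingers": 80},{"offset": [0,0,0],"dr": [0,4.5,0],"fingers": 80},{"offset": [0,0,0],"dr": [0,0,0],"fingers": 80}])

```text
time: 12.18
eef_pos: [411.6, -356.9, 193.4]
eef_rot: [-1.578, 0.006, 1.209]
force: [-0.6, -0.2, -0.2]
width: 79.7
```

Run:
```python
from h import *
s=sense(); print(s['time'],s['force'],s['q'],s['eef_pos'],s['eef_rot'],s['width'])
im2=snapshot("wrist"); C=cam("wrist",s)
for d in trace("wrist","carton_center")[:3]:
    print(d['confidence'],d['box'],fit([(d['mask'],C)],95,50,0,48,(423,-357)))
cv2.imwrite('pics/w1.png',im2[:,:,::-1])
im=snapshot("side"); cv2.imwrite('pics/w2.png',cv2.resize(im[100:340,150:450],None,fx=2.5,fy=2.5)[:,:,::-1])
delta(s,[423.3,-357.4,120],Rt(1.216))
```

```text
12.1833 [-0.56692885 -0.23956664 -0.20551428] [-0.80679688 -0.02833816  1.65206062 -0.00223979  1.50904211 -2.01557259] [ 411.60502643 -356.90221759  193.42212017] [-1.5778031   0.0058173   1.20888369] 79.68022432276084
0.73 [543.3, 0.0, 639.1, 106.8] (array([ 423., -357.,    0.]), np.float64(1.0))
0.58 [423.2, 168.4, 549.6, 291.0] (array([ 423., -357.,    0.]), np.float64(1.0))
0.56 [289.3, 165.2, 351.8, 281.5] (array([ 4.23656987e+02, -3.56785134e+02, -3.37338260e-01]), np.float64(0.015561959654178725))
offset [  4.1  73.5 -10.6] dist 74.3 turn(deg, tool) [ 0.4 -0.4 -0.3]
```

View pics/w1.png

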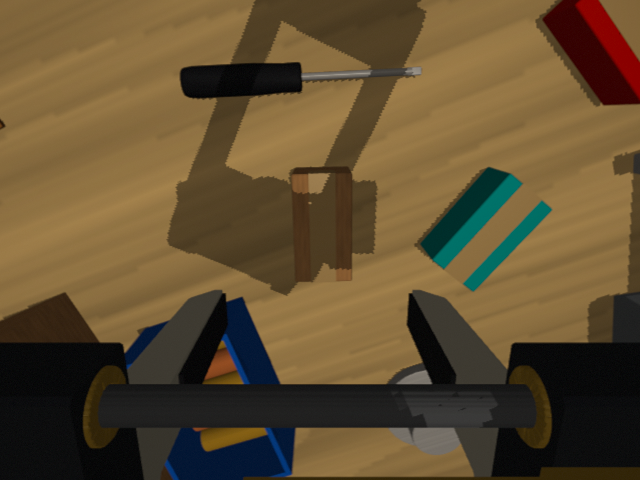

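View pics/w2.png

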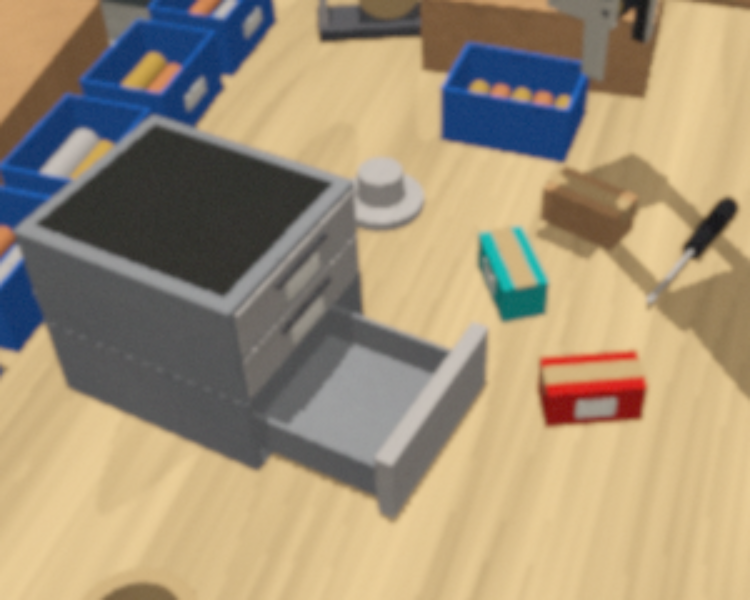

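Request:
step_arm(series=[{"offset": [4,20,-11],"dr": [0.4,-1.2,-0.3],"fingers": 80},{"offset": [0,30,0],"dr": [0,0,0],"fingers": 80},{"offset": [0,30,0],"dr": [0,0,0],"fingers": 80},{"offset": [0,30,0],"dr": [0,0,0],"fingers": 80},{"offset": [0,30,0],"dr": [0,0,0],"fingers": 80},{"offset": [0,8,0],"dr": [0,0,0],"fingers": 80},{"offset": [0,0,0],"dr": [0,0,0],"fingers": 80}])

```text
time: 12.92
eef_pos: [421.8, -353.3, 42.1]
eef_rot: [-1.563, -0.004, 1.238]
force: [0.3, 0.5, -0.7]
width: 79.9
```

Run:
```python
from h import *
s=sense(); print(s['time'],s['force'],s['eef_pos'],s['eef_rot'],s['width'])
im2=snapshot("wrist"); C=cam("wrist",s)
for d in trace("wrist","carton_center")[:3]:
    print(d['confidence'],d['box'],fit([(d['mask'],C)],95,50,0,48,(423,-357)))
a=snapshot("side"); C=cam("side")
T=R.from_euler('xyz',s['eef_rot']); p=proj(s['eef_pos'],C)[0]; x,y=int(p[0]),int(p[1]);k=6
big=cv2.resize(a[y-60:y+40,x-60:x+60],None,fx=k,fy=k,interpolation=cv2.INTER_CUBIC).copy()
for sx in(-1,1):
  for o,c in(([40*sx,11,0],(255,0,0)),([40*sx,-22,0],(255,255,0)),([40*sx,-73,0],(255,0,255))):
    q=proj(T.apply(o)+s['eef_pos'],C)[0]; cv2.circle(big,(int((q[0]-x+60)*k),int((q[1]-y+60)*k)),3,c,-1)
cv2.imwrite('pics/g1.png',big[:,:,::-1]);cv2.imwrite('pics/g0.png',im2[:,:,::-1])
delta(s,[423.6,-357,30],Rt(1.230))
```

```text
12.9167 [ 0.26701969  0.45402929 -0.71657638] [ 421.78534309 -353.2927181    42.13467349] [-1.56284159 -0.00361228  1.23781274] 79.898139568285
0.57 [253.5, 185.6, 364.5, 382.5] (array([ 4.23535973e+02, -3.56839075e+02, -3.43534472e-01]), np.float64(0.019772614928324272))
offset [-3.  12.1 -3. ] dist 12.8 turn(deg, tool) [-0.5  0.4  0.2]
```

View pics/g1.png

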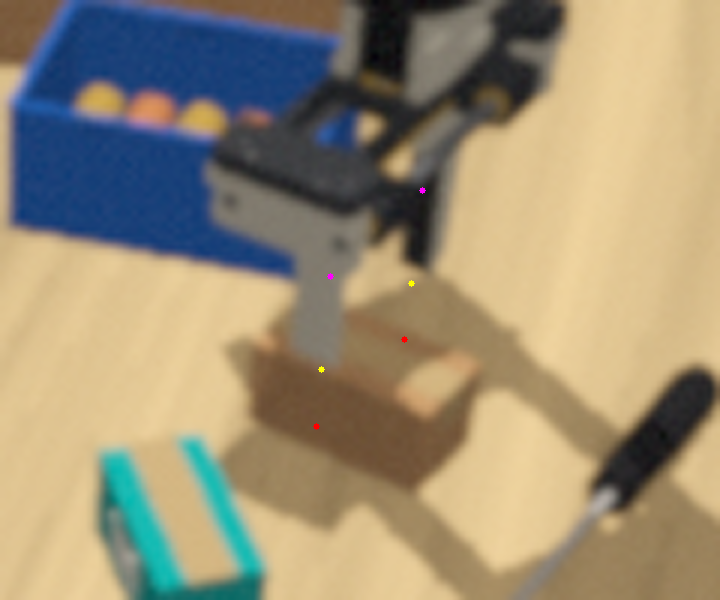

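View pics/g0.png

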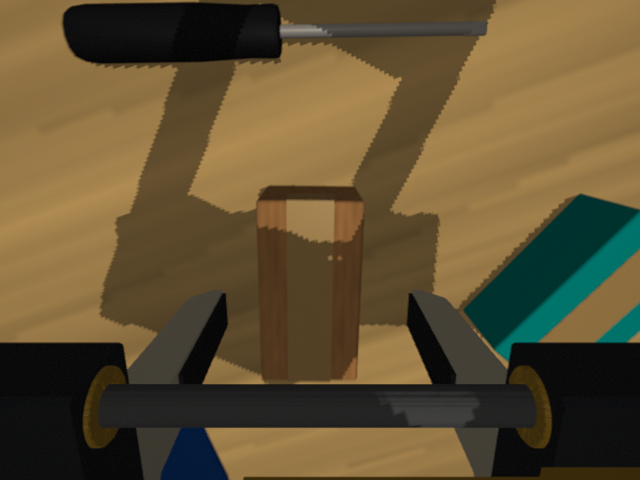

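Request:
step_arm(series=[{"offset": [-3,0,-3],"dr": [-0.5,0.4,0.2],"fingers": 80},{"offset": [0,15,0],"dr": [0,0,0],"fingers": 80},{"offset": [0,15,0],"dr": [0,0,0],"fingers": 80},{"offset": [0,10,0],"dr": [0,0,0],"fingers": 80},{"offset": [0,0,0],"dr": [0,0,0],"fingers": 80}])

```text
time: 13.48
eef_pos: [424.7, -359.1, 3.8]
eef_rot: [-1.575, 0.001, 1.228]
force: [-0.1, 0.2, -0.5]
width: 79.6
```

Run:
```python
from h import *
s=sense(); print(s['time'],s['force'],s['eef_pos'],s['eef_rot'],s['width'])
im2=snapshot("wrist")
a=snapshot("side")
cv2.imwrite('pics/g2.png',cv2.resize(a[100:220,320:480],None,fx=5,fy=5)[:,:,::-1]);cv2.imwrite('pics/g3.png',im2[:,:,::-1])
delta(s,[423.6,-357,-7],Rt(1.230))
```

```text
13.4833 [-0.08842486  0.16640529 -0.51916598] [ 424.66649349 -359.08813881    3.77182115] [-1.57485262e+00  1.43911200e-03  1.22832302e+00] 79.63692228435018
offset [ 1.6 10.8  1.7] dist 11.0 turn(deg, tool) [ 0.2 -0.1 -0.1]
```

View pics/g2.png

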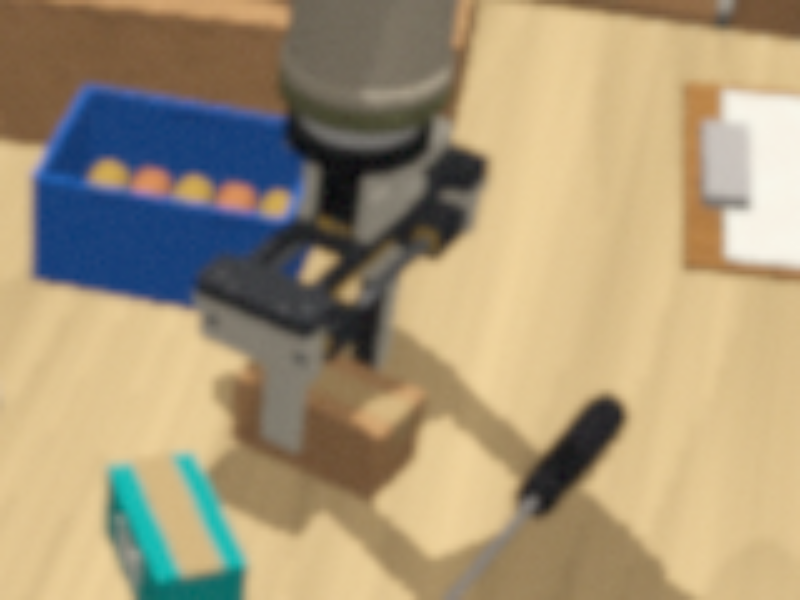

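View pics/g3.png

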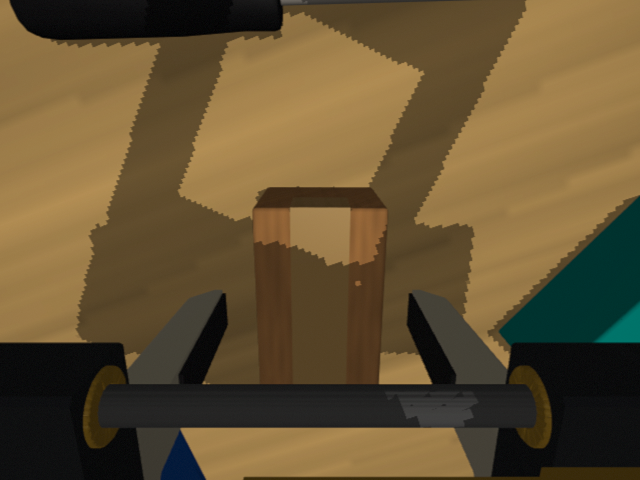

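Request:
step_arm(force=20, series=[{"offset": [1,6,1.5],"dr": [0,0,0],"fingers": 80},{"offset": [0,5,0],"dr": [0,0,0],"fingers": 80},{"offset": [0,0,0],"dr": [0,0,0],"fingers": 80},{"offset": [0,0,0],"dr": [0,0,0],"fingers": 45},{"offset": [0,0,0],"dr": [0,0,0],"fingers": 40},{"offset": [0,0,0],"dr": [0,0,0],"fingers": 40},{"offset": [0,0,0],"dr": [0,0,0],"fingers": 40},{"offset": [0,0,0],"dr": [0,0,0],"fingers": 40},{"offset": [0,0,0],"dr": [0,0,0],"fingers": 40}])

```text
time: 14.33
eef_pos: [424.4, -358.2, -5.9]
eef_rot: [-1.576, 0.002, 1.228]
force: [-0.0, 0.9, 1.2]
width: 50.0
```

Gripped at 50.0 mm wide. Now lift it and check.

Request:
step_arm(series=[{"offset": [0,-4,0],"dr": [0,0,0],"fingers": 40},{"offset": [0,-10,0],"dr": [0,0,0],"fingers": 40},{"offset": [0,-20,0],"dr": [0,0,0],"fingers": 40},{"offset": [0,-25,0],"dr": [0,0,0],"fingers": 40},{"offset": [0,-30,0],"dr": [0,0,0],"fingers": 40},{"offset": [0,-30,0],"dr": [0,0,0],"fingers": 40},{"offset": [0,-25,0],"dr": [0,0,0],"fingers": 40},{"offset": [0,0,0],"dr": [0,0,0],"fingers": 40}])

```text
time: 15.0
eef_pos: [426.3, -360.3, 145.3]
eef_rot: [-1.585, 0.007, 1.228]
force: [0.1, -0.7, -2.0]
width: 50.2
```

Run:
```python
from h import *
s=sense(); print(s['time'],s['force'],s['eef_pos'],s['eef_rot'],s['width'])
im2=snapshot("wrist")
a=snapshot("side")
cv2.imwrite('pics/l2.png',cv2.resize(a[60:220,320:480],None,fx=4,fy=4)[:,:,::-1]);cv2.imwrite('pics/l3.png',im2[:,:,::-1])
# drawer position: fit opened panel with side/scene
for n in("side","scene"):
    C=cam(n); 
    if n=="scene": a=snapshot(n)
    print(n)
    for d in trace(n,"drawer_front")[:2]: print(d['confidence'],d['box'])
# goal: drawer_floor frame origin when fully out: panel inner face = F-125N ; origin 62.5 behind
P=F-62.5*N; print(P, P+L*0-5*N)
delta(s,np.r_[(P-5*N)[:2],s['eef_pos'][2]],Rt(YAW+np.pi/2))
C=cam("side"); p=0
big=cv2.resize(snapshot("side")[130:330,150:450],None,fx=2.6,fy=2.6,interpolation=cv2.INTER_CUBIC)
K,Rm,t=C;k=2.6; S=np.diag([k,k,1.]);S[0,2]=-150*k;S[1,2]=-130*k
cv2.imwrite('pics/l4.png',overlay(np.ascontiguousarray(big[:,:,::-1]),(S@K,Rm,t),F[0],F[1],YAW,125))
```

```text
15.0 [ 0.10103354 -0.74312555 -2.01844657] [ 426.28887086 -360.28816237  145.31088523] [-1.5853446   0.00650412  1.22847107] 50.18910356065706
side
0.58 [247.5, 224.2, 339.5, 307.1]
scene
0.98 [244.4, 208.9, 324.1, 289.8]
[5.57089601e+02 1.19502302e-01 0.00000000e+00] [552.17676854   1.04906249   0.        ]
offset [382.6  -2.5   2.7] dist 382.6 turn(deg, tool) [ 0.8 -8.9 -0.4]
```

View pics/l3.png

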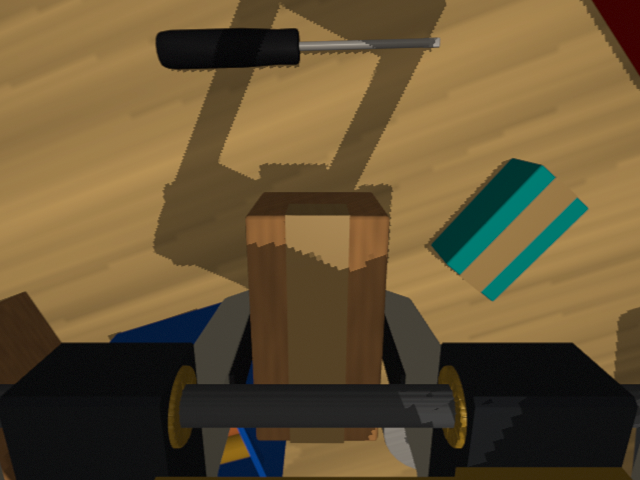

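View pics/l2.png

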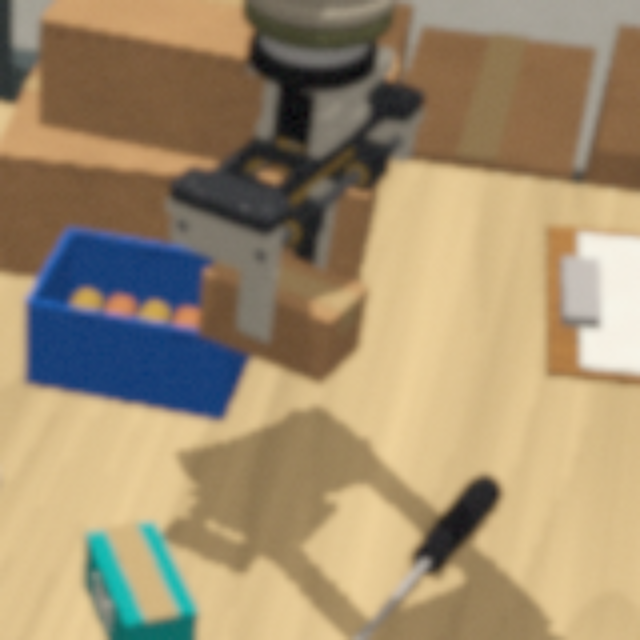

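View pics/l4.png

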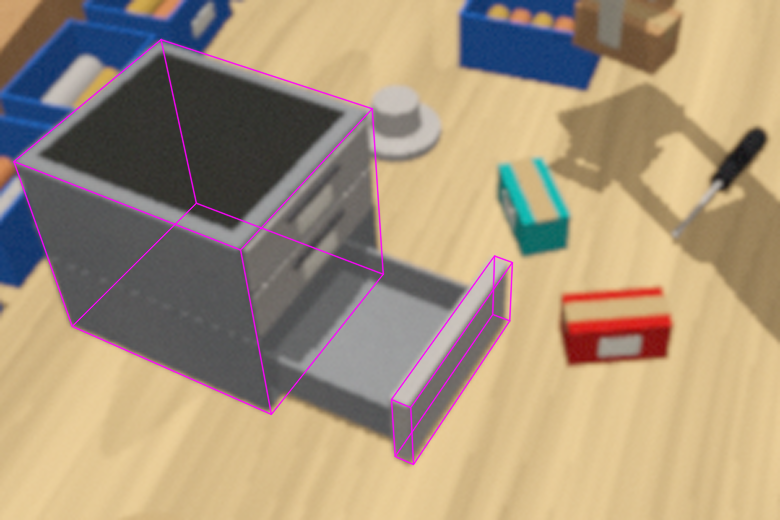

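Request:
step_arm(series=[{"offset": [0,0,0],"dr": [0.4,-4.4,-0.2],"fingers": 40},{"offset": [0,0,0],"dr": [0.4,-4.5,-0.2],"fingers": 40},{"offset": [10,0,-1.5],"dr": [0,0,0],"fingers": 40},{"offset": [20,0,-3],"dr": [0,0,0],"fingers": 40},{"offset": [30,0,-4.5],"dr": [0,0,0],"fingers": 40},{"offset": [34,0,-5],"dr": [0,0,0],"fingers": 40},{"offset": [34,0,-5],"dr": [0,0,0],"fingers": 40},{"offset": [34,0,-5],"dr": [0,0,0],"fingers": 40},{"offset": [34,0,-5],"dr": [0,0,0],"fingers": 40},{"offset": [34,0,-5],"dr": [0,0,0],"fingers": 40},{"offset": [34,0,-5],"dr": [0,0,0],"fingers": 40},{"offset": [34,0,-5],"dr": [0,0,0],"fingers": 40},{"offset": [30,0,-5],"dr": [0,0,0],"fingers": 40},{"offset": [25,0,-4],"dr": [0,0,0],"fingers": 40},{"offset": [16,0,-2],"dr": [0,0,0],"fingers": 40},{"offset": [9,0,-1],"dr": [0,0,0],"fingers": 40},{"offset": [0,0,0],"dr": [0,0,0],"fingers": 40},{"offset": [0,0,0],"dr": [0,0,0],"fingers": 40}])

```text
time: 16.8
eef_pos: [548.2, 3.4, 138.6]
eef_rot: [-1.561, -0.005, 1.384]
force: [0.2, -0.5, -2.7]
width: 49.7
```

Run:
```python
from h import *
s=sense(); print(s['time'],s['force'],s['eef_pos'],s['eef_rot'],s['width'],cab(s['eef_pos']))
im2=snapshot("wrist");a=snapshot("side")
cv2.imwrite('pics/m2.png',cv2.resize(a[100:320,180:440],None,fx=3,fy=2.7)[:,:,::-1]);cv2.imwrite('pics/m3.png',im2[:,:,::-1])
delta(s,(F-67.5*N)+[0,0,60],Rt(YAW+np.pi/2))
```

```text
16.8 [ 0.24608675 -0.54601827 -2.68009923] [548.23502859   3.41531111 138.57153114] [-1.56102569 -0.00458817  1.38374128] 49.745685341676804 [-71.8   1.6 138.6]
offset [-2.  78.5 -5.1] dist 78.7 turn(deg, tool) [-0.6 -0.   0.3]
```

View pics/m3.png

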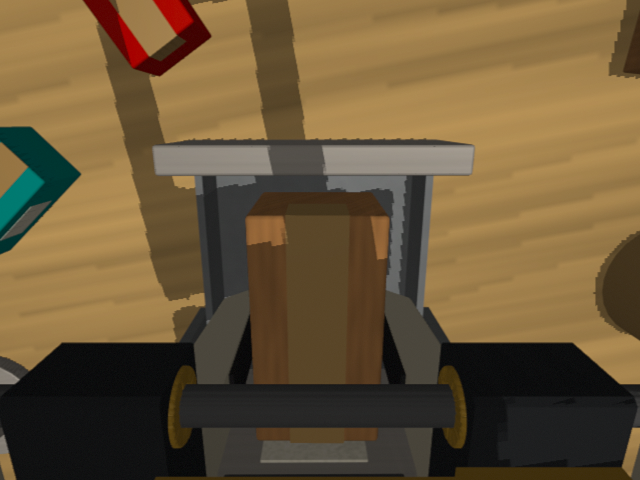

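View pics/m2.png

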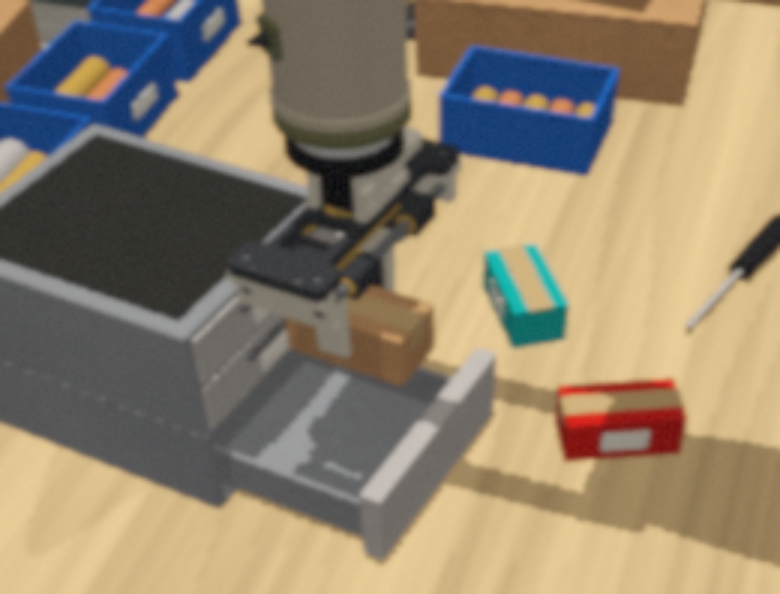

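Request:
step_arm(series=[{"offset": [-2,10,-1.5],"dr": [-0.6,0,0.3],"fingers": 40},{"offset": [0,20,0],"dr": [0,0,0],"fingers": 40},{"offset": [0,25,0],"dr": [0,0,0],"fingers": 40},{"offset": [0,25,0],"dr": [0,0,0],"fingers": 40},{"offset": [0,15,0],"dr": [0,0,0],"fingers": 40},{"offset": [0,10,0],"dr": [0,0,0],"fingers": 40},{"offset": [0,5,0],"dr": [0,0,0],"fingers": 40},{"offset": [0,0,0],"dr": [0,0,0],"fingers": 40}])

```text
time: 17.57
eef_pos: [549.4, 0.5, 28.5]
eef_rot: [-1.571, 0.0, 1.383]
force: [-0.3, 0.1, -3.3]
width: 50.0
```

Run:
```python
from h import *
s=sense(); print(s['time'],s['force'],s['eef_pos'],s['eef_rot'],s['width'],cab(s['eef_pos']))
a=snapshot("side")
cv2.imwrite('pics/n2.png',cv2.resize(a[130:320,180:400],None,fx=3.5,fy=3.1)[:,:,::-1])
```

```text
17.5667 [-0.26928211  0.12373257 -3.33913095] [5.49396072e+02 5.13896872e-01 2.84897057e+01] [-1.57127918e+00  2.35412326e-04  1.38254177e+00] 49.99337773521644 [-70.1  -1.   28.5]
```

View pics/n2.png

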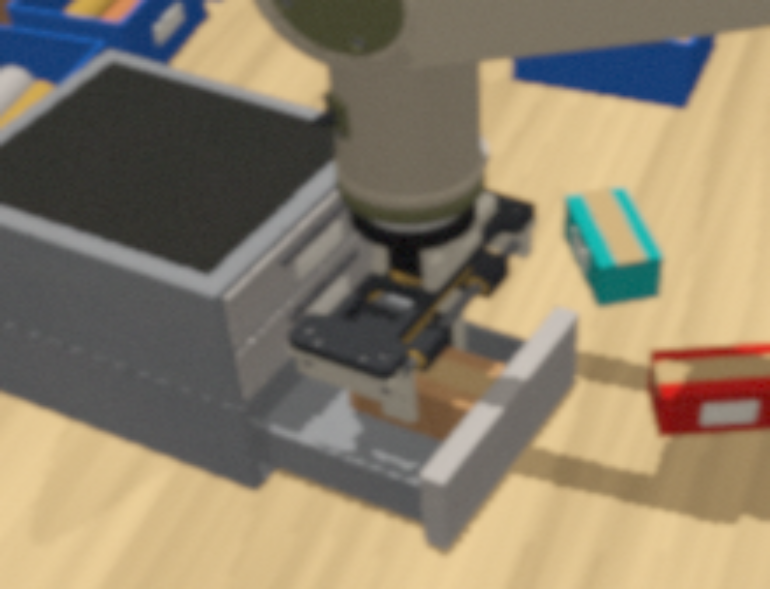

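Request:
step_arm(series=[{"offset": [0,8,0],"dr": [0,0,0],"fingers": 40},{"offset": [0,5,0],"dr": [0,0,0],"fingers": 40},{"offset": [0,2,0],"dr": [0,0,0],"fingers": 40},{"offset": [0,0,0],"dr": [0,0,0],"fingers": 40}])

```text
time: 17.95
eef_pos: [549.7, 1.3, 13.8]
eef_rot: [-1.572, 0.0, 1.384]
force: [-0.6, 0.4, -3.1]
width: 49.7
```

Request:
step_arm(series=[{"offset": [0,2,0],"dr": [0,0,0],"fingers": 40},{"offset": [0,0,0],"dr": [0,0,0],"fingers": 40}])

```text
time: 18.12
eef_pos: [550.2, 1.2, 12.3]
eef_rot: [-1.573, 0.0, 1.384]
force: [0.7, -0.8, -3.1]
width: 50.0
```

Request:
step_arm(series=[{"offset": [0,1.5,0],"dr": [0,0,0],"fingers": 40},{"offset": [0,0,0],"dr": [0,0,0],"fingers": 40}])

```text
time: 18.28
eef_pos: [550.2, 1.2, 10.8]
eef_rot: [-1.573, 0.0, 1.384]
force: [-0.3, -0.4, -3.1]
width: 50.0
```

Request:
step_arm(series=[{"offset": [0,1.5,0],"dr": [0,0,0],"fingers": 40},{"offset": [0,0,0],"dr": [0,0,0],"fingers": 40}])

```text
time: 18.45
eef_pos: [550.1, 1.2, 9.1]
eef_rot: [-1.573, 0.0, 1.384]
force: [0.2, -0.5, -2.5]
width: 49.7
```

Request:
step_arm(series=[{"offset": [0,1,0],"dr": [0,0,0],"fingers": 40},{"offset": [0,0,0],"dr": [0,0,0],"fingers": 40}])

```text
time: 18.62
eef_pos: [550.2, 1.2, 8.2]
eef_rot: [-1.573, 0.0, 1.384]
force: [0.2, -0.2, -3.4]
width: 49.7
```

Request:
step_arm(series=[{"offset": [0,1,0],"dr": [0,0,0],"fingers": 40},{"offset": [0,0,0],"dr": [0,0,0],"fingers": 40}])

```text
time: 18.78
eef_pos: [550.8, 1.1, 8.1]
eef_rot: [-1.574, -0.0, 1.384]
force: [-1.5, -0.6, 2.4]
width: 49.2
```

Request:
step_arm(series=[{"offset": [0,0,0],"dr": [0,0,0],"fingers": 55},{"offset": [0,0,0],"dr": [0,0,0],"fingers": 66},{"offset": [0,0,0],"dr": [0,0,0],"fingers": 70},{"offset": [0,0,0],"dr": [0,0,0],"fingers": 70},{"offset": [0,0,0],"dr": [0,0,0],"fingers": 70},{"offset": [0,-8,0],"dr": [0,0,0],"fingers": 70},{"offset": [0,-15,0],"dr": [0,0,0],"fingers": 70},{"offset": [0,-25,0],"dr": [0,0,0],"fingers": 70},{"offset": [0,-30,0],"dr": [0,0,0],"fingers": 70},{"offset": [0,-30,0],"dr": [0,0,0],"fingers": 70},{"offset": [0,-30,0],"dr": [0,0,0],"fingers": 70},{"offset": [0,0,0],"dr": [0,0,0],"fingers": 70}])

```text
time: 19.78
eef_pos: [554.1, 0.9, 153.7]
eef_rot: [-1.584, -0.001, 1.384]
force: [0.9, -0.4, 1.7]
width: 70.2
```

Run:
```python
from h import *
s=sense(); print(s['time'],s['force'],s['eef_pos'],s['eef_rot'],s['width'],cab(s['eef_pos']),s['q'])
a=snapshot("side"); w=snapshot("wrist")
cv2.imwrite('pics/d2.png',cv2.resize(a[130:320,180:400],None,fx=3.5,fy=3.1)[:,:,::-1])
cv2.imwrite('pics/d3.png',w[:,:,::-1])
C=cam("wrist",s)
for d in trace("wrist","carton_center")[:3]:
    print(d['confidence'],d['box']); x,f=fit([(d['mask'],C)],95,50,14,62,(550,1)); print(x,f,cab([*x[:2],38]))
```

```text
19.7833 [ 0.92585102 -0.43354406  1.67562721] [554.06634414   0.8544047  153.65607428] [-1.58405647e+00 -1.02348981e-03  1.38386672e+00] 70.15982897974419 [-65.6   0.2 153.7] [-9.08121894e-02  1.37769779e-02  1.68307813e+00 -2.56341284e-04
  1.43144039e+00 -1.47463820e+00]
0.96 [1.6, 116.1, 90.3, 244.6]
[550.   1.   0.] 1.0 [-69.6  -0.5  38. ]
0.8 [277.9, 164.1, 354.7, 293.7]
[ 5.53829968e+02  1.27238466e+00 -1.96019239e-01] 0.06290538453618866 [-65.9   0.5  38. ]
0.73 [97.5, 0.0, 215.7, 67.2]
[550.   1.   0.] 1.0 [-69.6  -0.5  38. ]
```

View pics/d2.png

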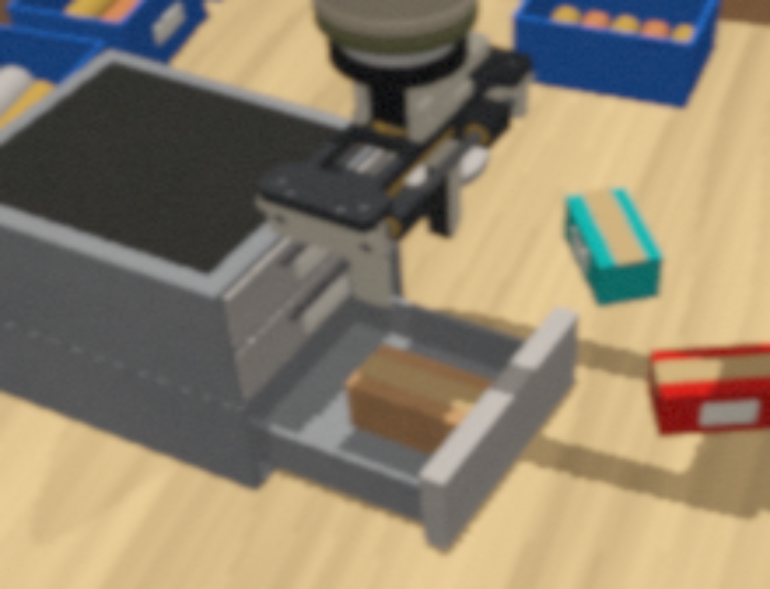

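View pics/d3.png

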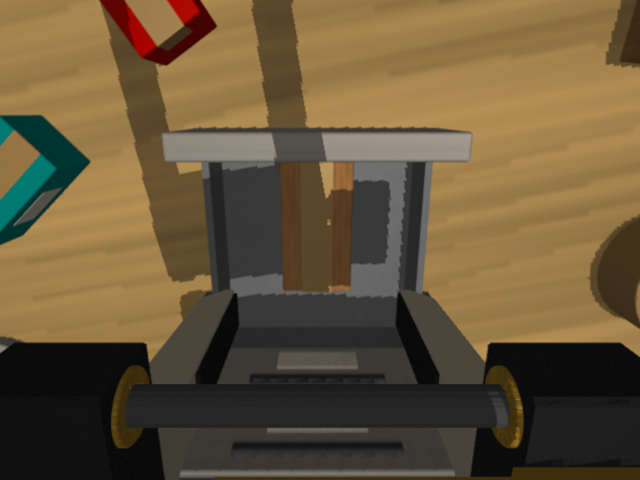

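Request:
step_arm(series=[{"offset": [0,0,20],"dr": [0.7,0,0],"fingers": 0},{"offset": [0,0,30],"dr": [0,0,0],"fingers": 0},{"offset": [0,0,30],"dr": [0,0,0],"fingers": 0},{"offset": [0,0,30],"dr": [0,0,0],"fingers": 0},{"offset": [0,20,0],"dr": [0,0,0],"fingers": 0},{"offset": [0,30,0],"dr": [0,0,0],"fingers": 0},{"offset": [0,30,0],"dr": [0,0,0],"fingers": 0},{"offset": [0,25,0],"dr": [0,0,0],"fingers": 0},{"offset": [0,10,0],"dr": [0,0,0],"fingers": 0},{"offset": [0,0,0],"dr": [0,0,0],"fingers": 0}])

```text
time: 20.77
eef_pos: [436.8, 22.1, 27.3]
eef_rot: [-1.553, 0.001, 1.384]
force: [-0.1, -0.4, -0.0]
width: 8.1
```

```bash
cat > plan.py <<'E'
from h import *
s=sense(); print(s['time'],s['force'],s['eef_pos'],s['eef_rot'],s['width'],cab(s['eef_pos']),np.round(s['q'],3))
E
python3 plan.py
python3 - <<'E'
from h import *
s=sense()
a=snapshot("side"); w=snapshot("wrist")
cv2.imwrite('pics/e2.png',cv2.resize(a[130:320,180:400],None,fx=3.5,fy=3.1)[:,:,::-1])
cv2.imwrite('pics/e3.png',w[:,:,::-1])
C=cam("wrist",s)
# face lower edge predicted
print(proj([F-143*N+94*l*L+[0,0,z] for l in(-1,1) for z in(9,87)],C))
E
```

```text
20.7667 [-0.11244136 -0.40702724 -0.02952932] [436.76523415  22.14027665  27.25058752] [-1.55271838e+00  9.77687296e-04  1.38378693e+00] 8.14273124983054 [-184.8   -0.7   27.3] [-6.800e-02 -1.480e-01  2.080e+00  1.000e-03  1.228e+00 -1.452e+00]
[[151.86968854 341.59543073]
 [ 74.32106467 442.61909345]
 [481.16019466 341.63789167]
 [558.07738184 442.80504189]]
```

View pics/e2.png

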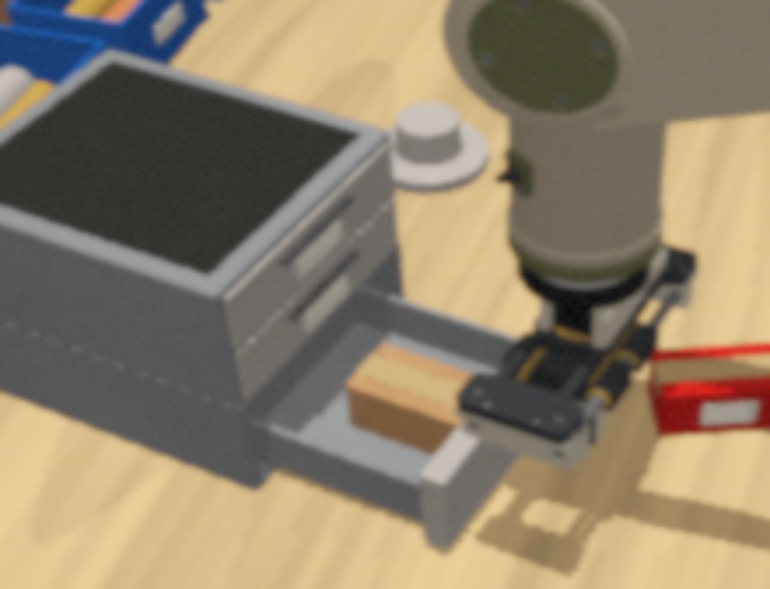

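View pics/e3.png

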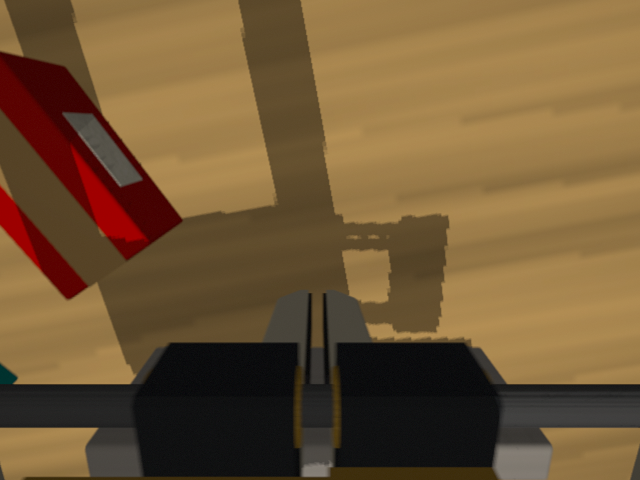

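```bash
cat > plan.py <<'E'
from h import *
def pose(nf,th,lat=0,hz=52):
    r=np.radians(th)
    n=nf-(-22*np.sin(r)+7.5*np.cos(r)); z=hz-(22*np.cos(r)+7.5*np.sin(r))
    return F+n*N+lat*L+[0,0,z], Rt(YAW+np.pi/2,th)
def rows(s,wps):
    P=s['eef_pos'];Rc=R.from_euler('xyz',s['eef_rot'])
    for nf,th in wps:
        G,Rg=pose(nf,th)
        print(nf,th,np.round(Rc.inv().apply(G-P),1),np.round((Rc.inv()*Rg).as_rotvec(degrees=True),1))
        P,Rc=G,Rg
if __name__=="__main__":
    s=sense(); print(s['time'],s['force'],cab(s['eef_pos']),np.round(s['q'],3),s['eef_rot'])
    w=[(-160,0),(-150,0),(-145,0)]
    for nf in np.arange(-140,-9,7): w.append((nf,max(0,min(34,(nf+110)/75*34))))
    rows(s,w)
E
python3 plan.py
```

```text
20.8667 [4.88246688e-01 1.38545433e-04 8.17970813e-01] [-181.3   -0.3   31.2] [-6.800e-02 -1.510e-01  2.075e+00  1.000e-03  1.230e+00 -1.452e+00] [-1.55927119e+00  1.82808655e-04  1.38380366e+00]
-160 0 [  0.3   1.  -13.8] [-0.7  0.  -0. ]
-150 0 [  0.  -0. -10.] [0. 0. 0.]
-145 0 [ 0. -0. -5.] [0. 0. 0.]
-140 0 [-0. -0. -5.] [0. 0. 0.]
-133 0 [-0. -0. -7.] [0. 0. 0.]
-126 0 [ 0. -0. -7.] [0. 0. 0.]
-119 0 [ 0. -0. -7.] [0. 0. 0.]
-112 0 [-0. -0. -7.] [0. 0. 0.]
-105 2.2666666666666666 [ 0.   0.3 -7.9] [-2.3  0.   0. ]
-98 5.44 [-0.   0.7 -8.2] [-3.2  0.  -0. ]
-91 8.613333333333333 [ 0.   1.  -8.2] [-3.2 -0.  -0. ]
-84 11.786666666666667 [ 0.   1.4 -8.2] [-3.2  0.   0. ]
-77 14.96 [-0.   1.8 -8.1] [-3.2  0.   0. ]
-70 18.133333333333333 [ 0.   2.2 -8. ] [-3.2 -0.   0. ]
-63 21.30666666666667 [ 0.   2.6 -7.9] [-3.2  0.  -0. ]
-56 24.48 [-0.   2.9 -7.8] [-3.2 -0.  -0. ]
-49 27.653333333333332 [-0.   3.3 -7.6] [-3.2  0.   0. ]
-42 30.826666666666664 [ 0.   3.6 -7.4] [-3.2 -0.   0. ]
-35 34 [ 0.   4.  -7.2] [-3.2  0.   0. ]
-28 34 [-0.   3.9 -5.8] [0. 0. 0.]
-21 34 [ 0.   3.9 -5.8] [0. 0. 0.]
-14 34 [ 0.   3.9 -5.8] [0. 0. 0.]
```

Request:
step_arm(series=[{"offset": [0,1,-14],"dr": [-0.7,0,0],"fingers": 0},{"offset": [0,0,-10],"dr": [0,0,0],"fingers": 0},{"offset": [0,0,-3],"dr": [0,0,0],"fingers": 0},{"offset": [0,0,-3],"dr": [0,0,0],"fingers": 0},{"offset": [0,0,-4],"dr": [0,0,0],"fingers": 0},{"offset": [0,0,-5],"dr": [0,0,0],"fingers": 0},{"offset": [0,0,-6],"dr": [0,0,0],"fingers": 0},{"offset": [0,0,-7],"dr": [0,0,0],"fingers": 0}])

```text
time: 21.53
eef_pos: [491.8, 12.3, 30.2]
eef_rot: [-1.572, -0.0, 1.384]
force: [-3.8, 0.7, 3.7]
width: 0.2
```

Run:
```python
from plan import *
s=sense(); print(s['time'],s['force'],cab(s['eef_pos']),np.round(s['q'],3),s['eef_rot'],s['width'])
```

```text
21.5333 [-3.79079808  0.73108249  3.65150187] [-129.    -0.2   30.2] [-0.079 -0.018  1.952 -0.     1.206 -1.463] [-1.57203658e+00 -2.63632830e-05  1.38397439e+00] 0.1554724640657473
```

Request:
step_arm(series=[{"offset": [0,0,-7],"dr": [0,0,0],"fingers": 0},{"offset": [0,0,-7],"dr": [0,0,0],"fingers": 0},{"offset": [0,0.3,-8],"dr": [-2.3,0,0],"fingers": 0},{"offset": [0,0.7,-8.2],"dr": [-3.2,0,0],"fingers": 0},{"offset": [0,1,-8.2],"dr": [-3.2,0,0],"fingers": 0},{"offset": [0,1.4,-8.2],"dr": [-3.2,0,0],"fingers": 0},{"offset": [0,1.8,-8.1],"dr": [-3.2,0,0],"fingers": 0}])

```text
time: 22.12
eef_pos: [546.4, 1.8, 28.9]
eef_rot: [-1.838, 0.0, 1.384]
force: [-3.5, 1.5, -0.4]
width: 0.3
```

Run:
```python
from plan import *
s=sense(); print(s['time'],s['force'],cab(s['eef_pos']),np.round(s['q'],3),s['eef_rot'],s['width'])
rows(s,[(-70,18),(-63,21.3),(-56,24.5),(-49,27.6),(-42,30.8),(-35,34)])
a=snapshot("side"); cv2.imwrite('pics/f2.png',cv2.resize(a[130:320,180:400],None,fx=3.5,fy=3.1)[:,:,::-1])
```

```text
22.1167 [-3.47988585  1.53419647 -0.44331609] [-73.3  -0.3  28.9] [-0.067 -0.135  2.094 -0.04   0.918 -1.431] [-1.83825408e+00  4.66813149e-05  1.38371079e+00] 0.3243411064963152
-70 18 [ 0.3  0.9 -2.9] [-2.7 -0.  -0. ]
-63 21.3 [-0.   2.6 -7.9] [-3.3 -0.   0. ]
-56 24.5 [ 0.   2.9 -7.8] [-3.2 -0.  -0. ]
-49 27.6 [ 0.   3.3 -7.6] [-3.1  0.  -0. ]
-42 30.8 [ 0.   3.6 -7.4] [-3.2  0.   0. ]
-35 34 [ 0.   4.  -7.3] [-3.2 -0.   0. ]
```

View pics/f2.png

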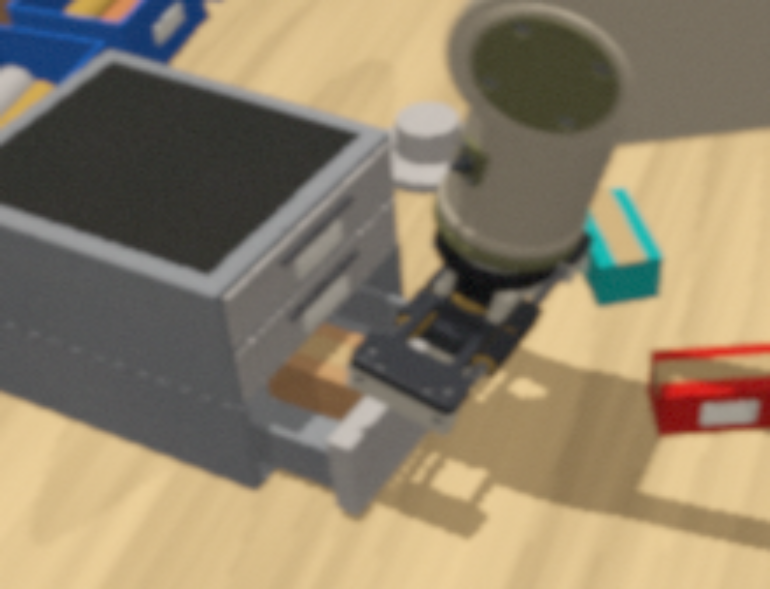

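Going well; continue to lean over as the drawer goes in.

Request:
step_arm(series=[{"offset": [0,1,-3],"dr": [-2.7,0,0],"fingers": 0},{"offset": [0,2.6,-7.9],"dr": [-3.3,0,0],"fingers": 0},{"offset": [0,2.9,-7.8],"dr": [-3.2,0,0],"fingers": 0},{"offset": [0,3.3,-7.6],"dr": [-3.1,0,0],"fingers": 0},{"offset": [0,3.6,-7.4],"dr": [-3.2,0,0],"fingers": 0},{"offset": [0,4,-7.2],"dr": [-3.2,0,0],"fingers": 0}])

```text
time: 22.67
eef_pos: [590.1, -6.4, 29.7]
eef_rot: [-2.164, 0.0, 1.384]
force: [-3.6, -0.8, 0.3]
width: 0.7
```

Run:
```python
from plan import *
s=sense(); print(s['time'],s['force'],cab(s['eef_pos']),np.round(s['q'],3),s['eef_rot'],s['width'])
rows(s,[(-32,34),(-27,34),(-22,34)])
a=snapshot("side"); cv2.imwrite('pics/f3.png',cv2.resize(a[130:320,180:400],None,fx=3.5,fy=3.1)[:,:,::-1])
```

```text
22.6667 [-3.59140531 -0.81945375  0.30723374] [-28.8  -0.3  29.7] [-0.043 -0.26   2.313 -0.167  0.506 -1.305] [-2.16417615e+00  1.09816278e-05  1.38374801e+00] 0.7396151737499683
-32 34 [ 0.3  1.8 -2.3] [-0. -0. -0.]
-27 34 [ 0.   2.8 -4.1] [0. 0. 0.]
-22 34 [ 0.   2.8 -4.1] [0. 0. 0.]
```

View pics/f3.png

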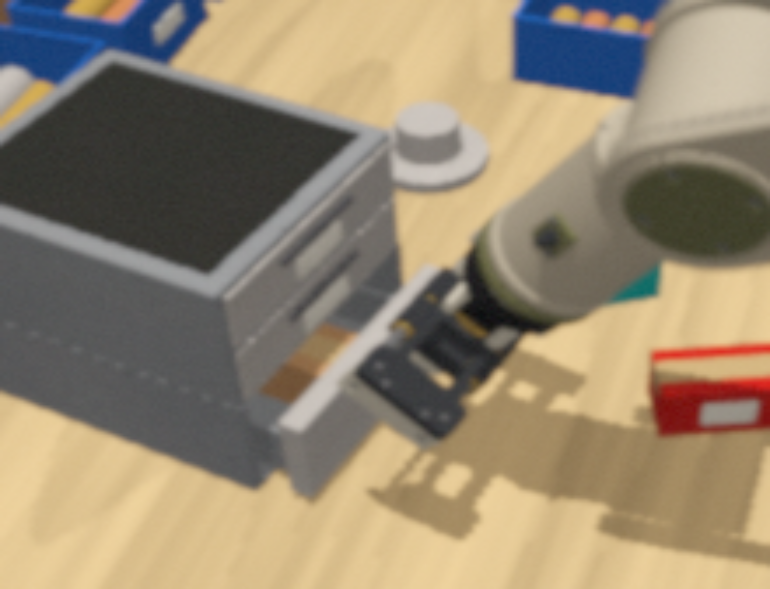

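Request:
step_arm(series=[{"offset": [0,2.8,-4.1],"dr": [0,0,0],"fingers": 0},{"offset": [0,2.8,-4.1],"dr": [0,0,0],"fingers": 0},{"offset": [0,2.8,-4.1],"dr": [0,0,0],"fingers": 0},{"offset": [0,2.8,-4.1],"dr": [0,0,0],"fingers": 0},{"offset": [0,1.7,-2.5],"dr": [0,0,0],"fingers": 0},{"offset": [0,1.1,-1.7],"dr": [0,0,0],"fingers": 0},{"offset": [0,0,0],"dr": [0,0,0],"fingers": 0}])

```text
time: 23.3
eef_pos: [614.8, -11.1, 29.8]
eef_rot: [-2.163, -0.0, 1.384]
force: [-3.2, 0.6, -1.8]
width: 0.7
```

Request:
step_arm(series=[{"offset": [0,1.1,-1.7],"dr": [0,0,0],"fingers": 0},{"offset": [0,0.6,-0.8],"dr": [0,0,0],"fingers": 0},{"offset": [0,0,0],"dr": [0,0,0],"fingers": 0}])

```text
time: 23.55
eef_pos: [617.4, -11.6, 29.8]
eef_rot: [-2.163, 0.0, 1.384]
force: [-2.7, -1.3, -1.5]
width: 0.5
```

Run:
```python
from plan import *
s=sense(); print(s['time'],s['force'],cab(s['eef_pos']))
```

```text
23.55 [-2.74376069 -1.26519137 -1.47409007] [-1.  -0.3 29.8]
```

Continue in 1 mm steps until the force rises at the stop.

Request:
step_arm(series=[{"offset": [0,0.6,-0.8],"dr": [0,0,0],"fingers": 0},{"offset": [0,0.6,-0.8],"dr": [0,0,0],"fingers": 0},{"offset": [0,0,0],"dr": [0,0,0],"fingers": 0}])

```text
time: 23.8
eef_pos: [619.4, -11.9, 29.7]
eef_rot: [-2.163, -0.0, 1.384]
force: [-3.5, -1.0, -0.8]
width: 0.3
```

Request:
step_arm(series=[{"offset": [0,0.6,-0.8],"dr": [0,0,0],"fingers": 0},{"offset": [0,0,0],"dr": [0,0,0],"fingers": 0}])

```text
time: 23.97
eef_pos: [620.1, -12.1, 29.5]
eef_rot: [-2.163, 0.0, 1.384]
force: [-8.3, -0.2, 2.3]
width: 0.5
```

Request:
step_arm(series=[{"offset": [0,0.6,-0.8],"dr": [0,0,0],"fingers": 0},{"offset": [0,0,0],"dr": [0,0,0],"fingers": 0}])

```text
time: 24.13
eef_pos: [620.5, -12.2, 29.2]
eef_rot: [-2.161, 0.0, 1.384]
force: [-16.8, 1.3, 10.3]
width: 0.6
```

Request:
step_arm(series=[{"offset": [0,-2.8,4.1],"dr": [0,0,0],"fingers": 0},{"offset": [0,-5,8],"dr": [0,0,0],"fingers": 0},{"offset": [0,-10,15],"dr": [0,0,0],"fingers": 0},{"offset": [0,-10,15],"dr": [0,0,0],"fingers": 0},{"offset": [0,0,0],"dr": [0,0,0],"fingers": 0}])

```text
time: 24.55
eef_pos: [569.9, -2.3, 28.5]
eef_rot: [-2.163, -0.0, 1.384]
force: [-0.6, -0.2, -1.0]
width: 0.6
```

Run:
```python
from plan import *
s=sense(); print(s['time'],s['force'],cab(s['eef_pos']),np.round(s['q'],3))
a=snapshot("side"); cv2.imwrite('pics/z2.png',cv2.resize(a[130:320,180:400],None,fx=3.5,fy=3.1)[:,:,::-1])
```

```text
24.55 [-0.59971529 -0.16047951 -0.95849607] [-49.5  -0.   28.5] [-0.034 -0.327  2.366 -0.17   0.522 -1.296]
```

View pics/z2.png

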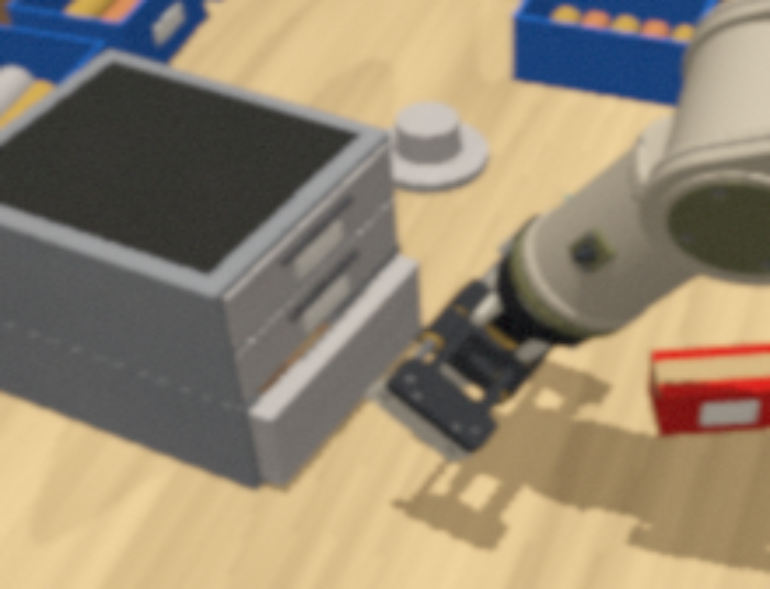

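Request:
step_arm(series=[{"offset": [0,0,0],"dr": [0,0,0],"fingers": 0},{"offset": [0,0,0],"dr": [0,0,0],"fingers": 0}])

```text
time: 24.77
eef_pos: [573.2, -2.9, 30.4]
eef_rot: [-2.166, -0.0, 1.384]
force: [0.1, -0.3, 0.1]
width: 0.3
```

Run:
```python
from plan import *
s=sense(); print(s['time'],s['force'],cab(s['eef_pos']),np.round(s['q'],3))
a=snapshot("side"); cv2.imwrite('pics/z3.png',cv2.resize(a[130:320,180:400],None,fx=3.5,fy=3.1)[:,:,::-1])
```

```text
24.7667 [ 0.13366465 -0.27309187  0.06320643] [-46.1   0.   30.4] [-0.035 -0.321  2.359 -0.17   0.52  -1.296]
```

View pics/z3.png

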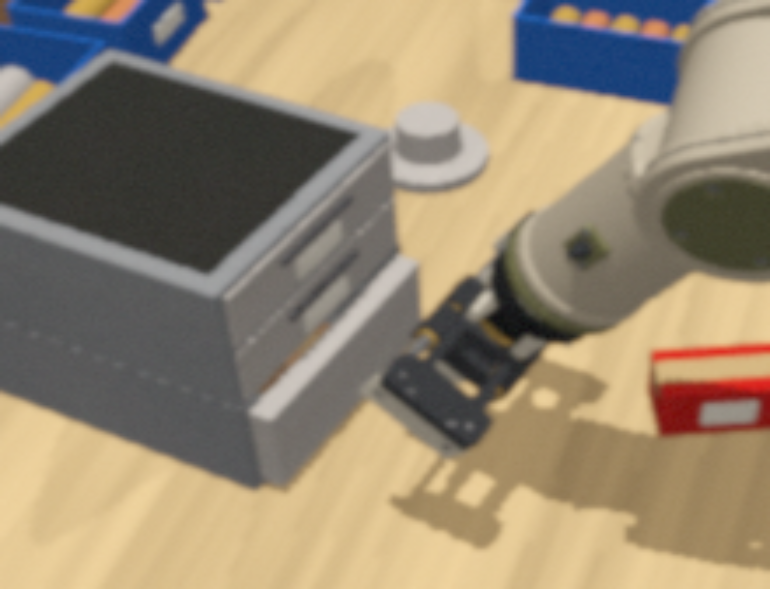

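Request:
step_arm(series=[{"offset": [0,-15,20],"dr": [0,0,0],"fingers": 0},{"offset": [0,-25,-10],"dr": [5,0,0],"fingers": 0},{"offset": [0,-30,-5],"dr": [6,0,0],"fingers": 0},{"offset": [0,-30,0],"dr": [6,0,0],"fingers": 0},{"offset": [0,-30,5],"dr": [6,0,0],"fingers": 0},{"offset": [0,-30,10],"dr": [6,0,0],"fingers": 0},{"offset": [0,-20,15],"dr": [5,0,0],"fingers": 0},{"offset": [-35,0,0],"dr": [0,0,0],"fingers": 0},{"offset": [-35,0,0],"dr": [0,0,0],"fingers": 0},{"offset": [-35,0,0],"dr": [0,0,0],"fingers": 0},{"offset": [-35,0,0],"dr": [0,0,0],"fingers": 0},{"offset": [-35,0,0],"dr": [0,0,0],"fingers": 0},{"offset": [-35,0,0],"dr": [0,0,0],"fingers": 0},{"offset": [-35,0,0],"dr": [0,0,0],"fingers": 0},{"offset": [0,0,0],"dr": [0,0,0],"fingers": 0},{"offset": [0,0,0],"dr": [0,0,0],"fingers": 0}])

```text
time: 26.15
eef_pos: [429.5, -227.4, 185.4]
eef_rot: [-1.572, 0.0, 1.38]
force: [-0.3, 0.5, 1.1]
width: 0.4
```

Run:
```python
from plan import *
s=sense(); print(s['time'],s['force'],s['eef_pos'],cab(s['eef_pos']),np.round(s['q'],3),np.abs(s['dq']).max())
for n,(a,b,c,d) in(("scene",(100,390,150,420)),("side",(130,310,150,450))):
    im=snapshot(n); cv2.imwrite(f'pics/end_{n}.png',im[:,:,::-1])
    k=5 if n=="side" else 5
    a,b,c,d=(140,290,150,310)
    K,Rm,t=cam(n); S=np.diag([k,k,1.]);S[0,2]=-c*k+k/2-.5;S[1,2]=-a*k+k/2-.5
    big=np.ascontiguousarray(cv2.resize(im[a:b,c:d],None,fx=k,fy=k,interpolation=cv2.INTER_CUBIC)[:,:,::-1])
    cv2.imwrite(f'pics/endov_{n}.png',overlay(big,(S@K,Rm,t),618.5,-11.5,-0.187))
    I0=cv2.imread(f'pics/{n}0.png').astype(int)
    print(n,[ (np.abs(I0-im[:,:,::-1]).max(2)>60)[y0:y1,x0:x1].sum() for (x0,y0,x1,y1) in ([(245,195,290,275)] if n=="scene" else [(245,205,305,290)])])
```

```text
26.15 [-0.32823512  0.48166785  1.14349516] [ 429.51352456 -227.40463426  185.37297897] [-145.6 -247.3  185.4] [-0.593 -0.18   1.808  0.     1.513 -1.973] 0.052824552587880234
scene [np.int64(0)]
side [np.int64(0)]
```

View pics/endov_side.png

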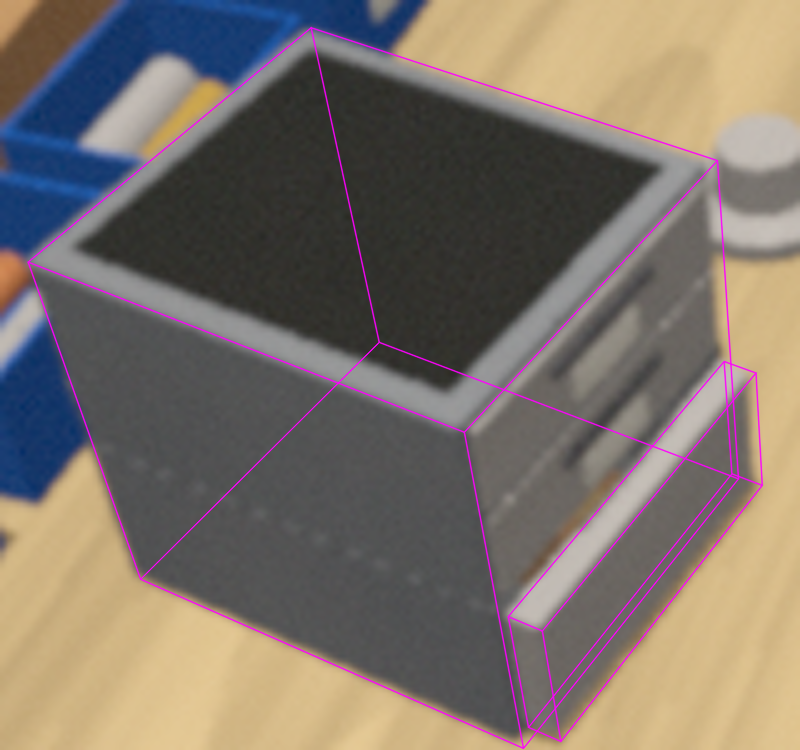

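View pics/end_scene.png

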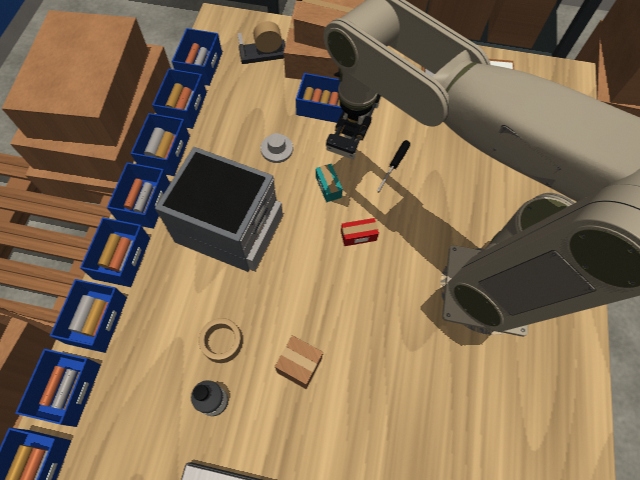

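View pics/endov_scene.png

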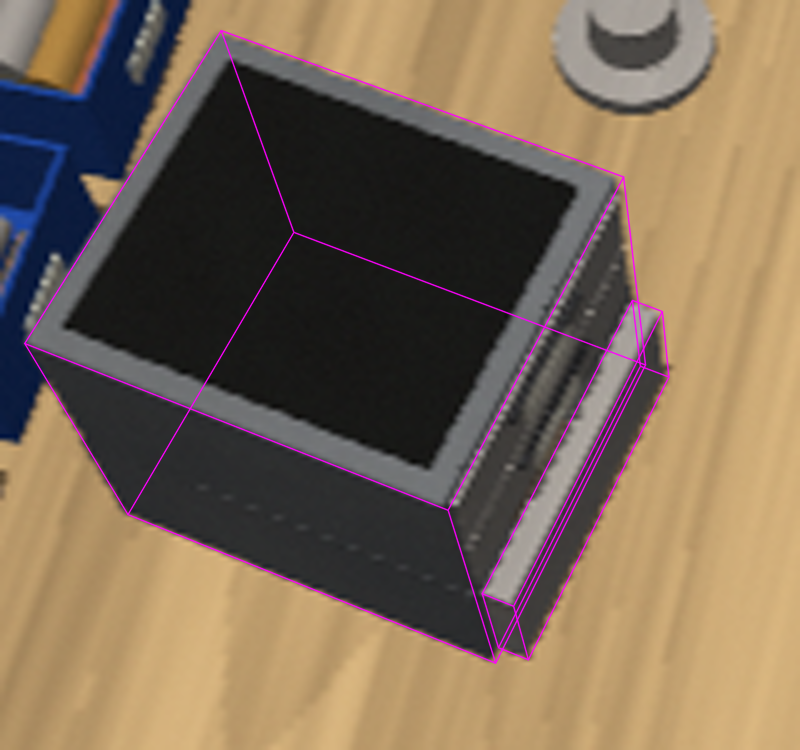

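```bash
python3 -c "
from plant import *
print(hand_in(), sense()['time'])"
```

```text
the job is handed in; nothing more can be done
the job is handed in; nothing more can be done
```

The brown taped carton is in the bottom drawer, and the drawer is shut and latched. I handed the job in at about 26 s of the 67 s allowed; no verdict was reported.

**What I did**
- I pressed the drawer with the tool leaning about 34°, drew back, and it sprung out; the open drawer matched the model at 125 mm of travel.
- I gripped the carton across its width (50 mm measured), lowered it onto the tray floor until the force showed contact, and let go. The wrist camera then put its centre about 66 mm in front of the cabinet and within 1 mm of the middle line.
- I pushed the drawer in at about 0.1 m/s, leaning the tool gradually, until it met the stop, then drew back.

**Last checks**
- Both fixed cameras show the drawer panel where it was at the start, with no changed pixels beyond the threshold I set. The drawer had stayed put since I drew back.
- In the side picture, a brown strip shows through the slit above the panel, as it should with the carton inside. I did not measure the carton's position or tilt again after shutting.
- In the last scene picture the other things stand where they stood at the start. I judged that by eye, and the arm partly covers the blue bin there. The arm stands clear of everything.

**What disagreed or ran over**
- The fingertips really sit about 22 to 25 mm behind the reported TCP, not 11 mm ahead as stated. The cameras showed this and the contact with the drawer bore it out, so I corrected for it.
- When closing, the push reached about 17 N against the stop for a moment before I drew back; the opening push stayed under 4 N.

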